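# Make up the ambulance kit trays

## Task

Make up the two kit trays from the stock lying on the dark mat. Red tray: the grey battery pack with the yellow band flat in the long bay, the white finger-clip pulse meter, screen up, in the middle-sized bay, and the orange-capped vial standing in the small bay with the round black pad. Blue tray: the black radio, front up, flat in the long bay and the green-capped vial standing in the small bay with the round black pad; never tip a vial over, leave the purple-capped vial, the white bottle and the glove box where they are, and let go of everything.

Things in the scene. Friction and masses are not known exactly. Their poses are not given: they have to be found in the camera images.
- red_tray: Red kit tray, fixed, 134 (x) by 144 mm (y), floor 3 mm thick, rims and dividers 10 mm high, 4 mm thick. Origin: centre of its underside, z up; yaw within 0.35 rad. Bays (mm, its frame): long x -1..63, y -68..68; middle-sized x -63..-5, y -68..12; small, with round black pad, x -63..-5, y 16..68 (near side, robot's left). Receives battery, clip and orange vial.
- blue_tray: Blue kit tray, fixed, 134 (x) by 144 mm (y), floor 3 mm thick, rims and dividers 10 mm high, 4 mm thick. Origin: centre of its underside, z up; yaw within 0.35 rad. Bays (mm, its frame): long x -1..63, y -68..68; middle-sized x -63..-5, y -68..12; small, with round black pad, x -63..-5, y 16..68 (near side, robot's left). Receives radio and green vial; its middle-sized bay stays empty.
- battery: Grey battery pack with a yellow band, a block 76 mm (x) by 44 mm (y) by 36 mm high, about 0.22 kg. Lies on the mat in the stock row. Origin: centre of its underside, z up, x along its length.
- clip: Finger-clip pulse meter: white upper shell with a small dark screen, grey lower shell, 56 mm (x) by 34 mm (y) by 34 mm high, about 60 g, does not open. Lies on the mat in the stock row, screen up. Origin: centre of its underside, z up, x along its length.
- radio: Black radio handset lying on its back, with a grey-green display and an orange bar on its front (upper) face: a block 96 mm (x) by 42 mm (y) by 34 mm high, plus two short stubs (12 mm long at most, look only) at its +x end; about 0.2 kg. Origin: centre of the underside of the block, z up, x along its length towards the stubs.
- orange_vial: Standing glass medicine vial, 30 mm diameter up to 36 mm height, shoulder above, 56 mm tall over its orange cap (cap 25 mm diameter, from 44 mm up), about 45 g. It stands on the mat in the stock row. Origin: centre of its underside, z up. Goes to the red tray.
- green_vial: Standing glass medicine vial, 30 mm diameter up to 36 mm height, shoulder above, 56 mm tall over its green cap (cap 25 mm diameter, from 44 mm up), about 45 g. It stands on the mat in the stock row. Origin: centre of its underside, z up. Goes to the blue tray.
- purple_vial: Standing glass medicine vial, 30 mm diameter up to 36 mm height, shoulder above, 56 mm tall over its purple cap (cap 25 mm diameter, from 44 mm up), about 45 g. It stands on the mat in the stock row. Origin: centre of its underside, z up. Not wanted: leave it where it stands.
- spray: White bottle with a green cap, 60 mm diameter, 150 mm tall, standing at the left of the work; bystander, leave alone. Origin: centre of its underside.
- gloves: Cardboard glove box, 120 mm (x) by 220 mm (y) by 75 mm high, at the right of the work; bystander, leave alone. Origin: centre of its underside.
Mind the look-alikes: they are no part of the job. What is shaped like the battery but pink is not meant.

How it is judged:
By the outcome, as a careful person would: the job done as asked, in the order asked, and still so for the second after the job is handed in, with the robot touching nothing.
It also fails if it takes over 115 s, if anything falls off the work surface, if the arm or the gripper's body presses on something with over 40 N, if the wrist force passes 120 N, or if a joint passes its speed limit or range.

## Robot

A 6-joint arm with a two-finger parallel gripper is mounted at the origin on the work surface. World frame = base frame: x ahead of the robot, y to its left, z up, the work surface at z = 0. Lengths are in mm, angles in degrees, forces in N, time in s.
With the tool pointing down it reaches from about 350 to 775 mm from the base axis. Payload 7.3 kg.
Tool frame: the origin (TCP) lies at the very end of the fingers, on their centre line; the grasp point (between the pads) lies 19 mm behind it; x points along the fingers, z is the direction in which the jaws open and shut, and the axes are right-handed (so a half turn about x gives the same grasp; the last joint's range is limited). The gripper opens to 92 mm and grips with 3 to 60 N. Pads are 19 mm wide; open, the fingers measure 130 mm over their backs; the gripper's body (75 mm by 190 mm) begins 47 mm behind the grasp point.
Start: joints at [-84.511, 19.595, 87.324, -0, 73.075, -8.365], TCP at [125.733, -509.741, 226.741] pointing down, gripper open.
Joint ranges: [-145.02, 145.02], [-44.19, 115.74], [2.07, 154.8], [-57.11, 237.11], [16.16, 152.29], [-177.93, 177.93]. Speed limits (degrees/s): [147.25, 147.25, 180, 180, 180, 180].

## Interface

Orientations are given as a 3x3 rotation matrix whose columns are the frame's x, y, z axes.
In Python, from cell import env gives the robot as it stands.
- The arm moves only by the shell command python3 -m crank 'ROWS' [OPENING] [FORCE]. ROWS is JSON, a list of rows, each a list of 2 entries, a list of its own where there are three numbers: the shift along the tool's x, y, z in cm, then the turn, a rotation vector about the tool's x, y, z in degrees. A call has exactly 8 rows; each row shifts and turns the pose as measured when the row begins, along the tool's axes as they then stand; what a row does not reach is not made up. A row lasts 1/10 s, in which the tool goes at most 50 mm and 8.59 degrees, less where a joint would pass 70% of its speed; a pose out of reach is approached as far as the arm can. A call is refused whole if a number of a shift passes 5 or a number of a turn 8.59, either way. A call with a gripper value outside its range is refused whole. OPENING is the finger opening in cm, from 0 to 9.18, set as the call begins (- or left out, the last holds). The fingers move at their own pace and stop on an object; FORCE is the grip in N (left out, the last holds). Time passes only in rows, so rows that do not move let the fingers close, or fill a call up. It gives the time, the measured TCP pose, the force and the opening at its end, in the units of the state.
- env.state(): the state, without advancing time (a new reading comes with each control period).
- env.read_camera(name): name is "side" or "top" or "wrist"; returns a dict with "pixels" (400x640x3 uint8, blue, green, red), "vfov" (degrees; the focal length in pixels is half the picture's height over the tangent of half this angle, whatever the lens; pixels are square), "cx", "cy" (the principal point, pixels), "pose" (4x4, takes a point from camera to world coordinates); the wrist camera has in their place "hand_eye" (4x4, takes a point from camera to tool coordinates, whose origin is the TCP and whose axes are the tool frame's). Camera axes: x right, y down, z forward; pixel columns grow to the right and rows downward; lengths in mm; the calibration is good to about 2 mm. A picture is of the moment at which its call begins: read the wrist's pose just before it. There is no depth.
- env.finish_job(): hands the job in, once; it reports no verdict.
The state is a dict: "time_s": time; "joint_pos": joint angles; "joint_velocities": joint speeds; "joint_efforts": joint torques, N m; "ee_pos": TCP position; "ee_rot": TCP orientation; "ft_force": force on the tool from outside, world axes, zero at the start; "torque": the same for the moment, N m; "grip_width": finger opening in mm.
Only numpy, scipy, OpenCV 4.12 (cv2) and the standard library are available. Lean on these libraries where they do the work, as an engineer would, in place of code of your own. Each camera call takes 0.05 s, during which the arm holds its last target.

## Working session

There is one attempt and no reset: what is moved stays moved. The work goes in short steps, Python scripts to look and compute and a shell command to move; the robot and the scene stay as the last step left them, time stands still between calls to the robot, and variables do not carry over. Pictures are saved under pics/ and viewed, and the job is handed in when it is done.

```bash
ls; mkdir -p pics
cat > h.py <<'E'
import numpy as np, cv2
from cell import env
def save(n,fn,crop=None,s=1):
    c=env.read_camera(n); im=np.array(c["pixels"],dtype=np.uint8)
    if crop: x0,y0,x1,y1=crop; im=im[y0:y1,x0:x1]
    if s!=1: im=cv2.resize(im,None,fx=s,fy=s,interpolation=cv2.INTER_CUBIC)
    cv2.imwrite("pics/"+fn,im); return c
def cam_pose(c,st=None):
    if "pose" in c: return np.array(c["pose"],float)
    T=np.eye(4);T[:3,:3]=np.array(st["ee_rot"]);T[:3,3]=st["ee_pos"]
    return T@np.array(c["hand_eye"],float)
def ray(c,uv,z,st=None):
    uv=np.atleast_2d(np.array(uv,float));P=cam_pose(c,st)
    f=200/np.tan(np.radians(c["vfov"])/2)
    d=np.c_[(uv[:,0]-c["cx"])/f,(uv[:,1]-c["cy"])/f,np.ones(len(uv))]@P[:3,:3].T
    o=P[:3,3]; t=(z-o[2])/d[:,2]
    return o+d*t[:,None]
E
python3 - <<'E'
from h import *
import pickle
st=env.state(); print(st)
D={}
for n in ["top","side","wrist"]:
    c=save(n,n+"0.png"); D[n]=c; print(n,{k:(v if k!="pixels" else 0) for k,v in c.items()})
pickle.dump((st,D),open("d0.pkl","wb"))
E
```

```text
pics
{'time_s': 0.0, 'joint_pos': array([-8.45124809e+01,  1.96366906e+01,  8.73753198e+01,  6.29002816e-05,
        7.30757994e+01, -8.36580115e+00]), 'joint_velocities': array([ 0.06532238,  0.01435065,  0.04847434, -0.05314533, -0.01955272,
        0.12155089]), 'joint_efforts': array([ 2.65236355e-03, -4.31233764e+01, -2.44222873e+01,  7.19693466e-02,
        5.60268725e-02, -1.19150254e-04]), 'ee_pos': array([ 125.68245132, -509.32417797,  226.05430698]), 'ee_rot': array([[-1.45512578e-04,  9.70911970e-01,  2.39436684e-01],
       [ 1.52564697e-03,  2.39436623e-01, -9.70910797e-01],
       [-9.99998826e-01,  2.24016119e-04, -1.51610995e-03]]), 'ft_force': array([-0.25526423, -0.01752038, -0.41758617]), 'torque': array([ 0.03617537, -0.00786819, -0.00575185]), 'grip_width': 91.78779326988764}
top {'pixels': 0, 'vfov': 42.24410934787694, 'cx': 318.562262734361, 'cy': 208.86276195165559, 'pose': array([[-2.80555931e-02, -9.98399154e-01,  4.91122390e-02,
         4.11042759e+02],
       [-9.99572952e-01,  2.76190629e-02, -9.54472848e-03,
        -3.29104464e+01],
       [ 8.17301482
[... 351 characters left out ...]
 [-2.81090558e-01,  4.86313026e-01, -8.27337742e-01,
         1.03764696e+03],
       [-1.59869760e-02, -8.64349636e-01, -5.02637168e-01,
         6.92985874e+02],
       [ 0.00000000e+00,  0.00000000e+00,  0.00000000e+00,
         1.00000000e+00]])}
wrist {'pixels': 0, 'vfov': 70.62086410741362, 'cx': 317.039680024084, 'cy': 205.3830291594045, 'hand_eye': array([[-1.06704754e-03, -2.54964118e-01,  9.66949926e-01,
        -1.58747082e+02],
       [-1.31172561e-04, -9.66950433e-01, -2.54964396e-01,
         6.72638175e+01],
       [ 9.99999422e-01, -3.98896429e-04,  9.98337782e-04,
         8.15904893e-01],
       [ 0.00000000e+00,  0.00000000e+00,  0.00000000e+00,
         1.00000000e+00]])}
```

View pics/top0.png

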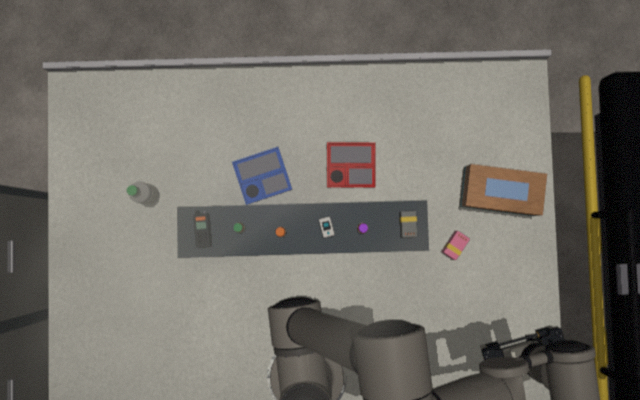

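View pics/side0.png

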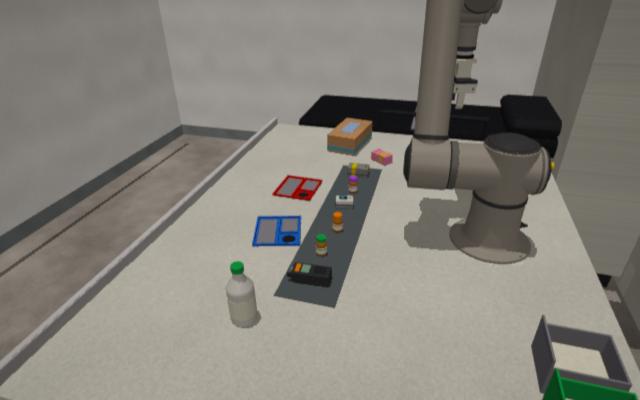

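View pics/wrist0.png

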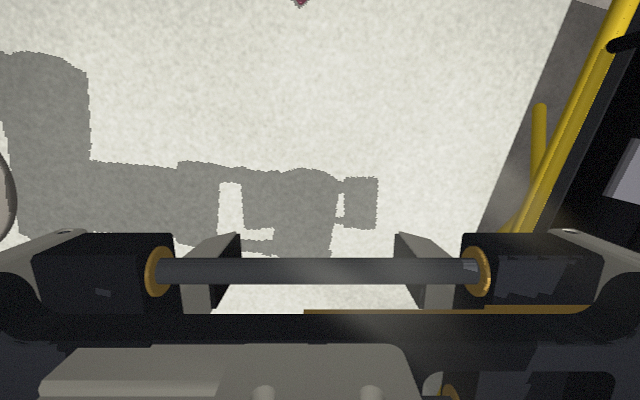

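The stock row in the top view holds the radio (202,230), green vial (238,228), orange vial (280,232), clip (326,227), purple vial (363,228) and grey/yellow battery (408,224). A pink battery look-alike lies off the mat at (457,245), so the grey one on the mat is the battery I want. I'll confirm in an enlarged crop and measure.

Run:
```python
from h import *
import pickle
st,D=pickle.load(open("d0.pkl","rb"))
im=np.array(D["top"]["pixels"])
a=cv2.resize(im[135:265,170:480],None,fx=2.5,fy=2.5,interpolation=cv2.INTER_CUBIC)
cv2.imwrite("pics/topcrop.png",a)
```

```text
(no output)
```

View pics/topcrop.png

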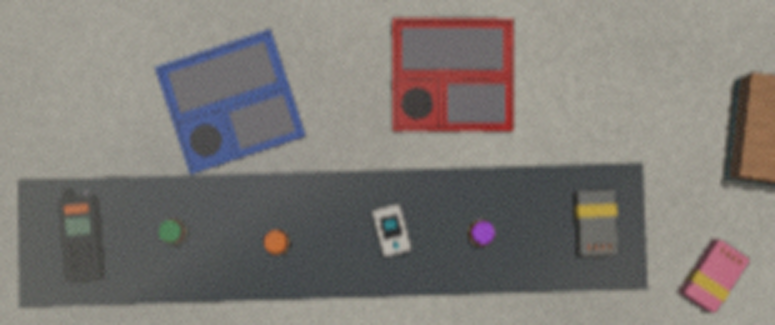

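The crop confirms it: the grey battery with the yellow band is on the mat (crop 597,222), and the pink one (715,275) is off it. Red tray is at (452,75) and blue at (230,100), each with its black pad at near-left. Next I'll measure with masks.

```bash
cat > m.py <<'E'
from h import *
def hsv(im): return cv2.cvtColor(im,cv2.COLOR_BGR2HSV).astype(int)
def rmask(H,h0,h1,s,v=40): return ((H[...,0]>=h0)&(H[...,0]<=h1)&(H[...,1]>s)&(H[...,2]>v)).astype(np.uint8)
def big(m,roi=None):
    m=m.copy()
    if roi is not None:
        k=np.zeros_like(m);x0,y0,x1,y1=roi;k[y0:y1,x0:x1]=1;m*=k
    cs,_=cv2.findContours(m,cv2.RETR_EXTERNAL,cv2.CHAIN_APPROX_NONE)
    return max(cs,key=cv2.contourArea)[:,0].astype(float) if cs else None
def cen(m,roi):
    x0,y0,x1,y1=roi; ys,xs=np.nonzero(m[y0:y1,x0:x1]); return xs.mean()+x0,ys.mean()+y0,len(xs)
E
python3 - <<'E'
from m import *
import pickle
st,D=pickle.load(open("d0.pkl","rb"))
c=D["top"];im=np.array(c["pixels"]);H=hsv(im)
def rect(n,m,roi,z):
    p=big(m,roi); q=ray(c,p,z)[:,:2].astype(np.float32)
    (x,y),(w,h),a=cv2.minAreaRect(q); print(n,"pix",p.mean(0).round(1),"xy",round(x,1),round(y,1),"wh",round(w,1),round(h,1),"ang",round(a,1))
rect("red",rmask(H,0,8,120)|rmask(H,172,180,120),(320,130,385,195),10)
rect("blue",rmask(H,105,125,110),(225,140,300,210),10)
for n,h0,h1,roi in [("green",40,85,(228,218,250,238)),("orange",3,18,(270,222,292,242)),("purple",125,155,(352,218,374,240))]:
    u=cen(rmask(H,h0,h1,90),roi); print(n,u,ray(c,u[:2],56).round(1))
rect("clip",((H[...,2]>140)).astype(np.uint8),(315,213,340,242),34)
rect("yellow",rmask(H,20,32,90),(395,205,425,245),36)
g=im.max(2)
rect("batt",(g>85).astype(np.uint8),(396,206,422,245),36)
rect("rad_or",rmask(H,2,18,90),(190,205,218,230),34)
rect("rad_grn",rmask(H,50,95,30,70),(190,215,218,235),34)
rect("radio",(g<55).astype(np.uint8),(185,200,220,255),20)
for n,p in [("rpad",(336.8,176.5)),("bpad",(252,191))]: print(n,ray(c,p,3).round(1))
E
```

```text
red pix [350.6 164.5] xy 614.4 -145.6 wh 139.3 127.7 ang 88.4
blue pix [261.9 175.5] xy 589.2 116.6 wh 127.3 136.9 ang 16.9
green (np.float64(237.13636363636363), np.float64(227.0909090909091), 22) [[438.1 185.7  56. ]]
orange (np.float64(280.04819277108436), np.float64(231.5421686746988), 83) [[422.   64.2  56. ]]
purple (np.float64(362.94520547945206), np.float64(227.78082191780823), 73) [[ 426.1 -171.8   56. ]]
clip pix [326.3 226.7] xy 432.8 -67.7 wh 52.5 30.8 ang 12.4
yellow pix [407.8 218.8] xy 448.7 -304.7 wh 15.8 47.1 ang 2.5
batt pix [409.  223.5] xy 435.0 -305.9 wh 49.3 72.2 ang 88.4
rad_or pix [199.8 218.2] xy 467.0 295.3 wh 10.9 28.4 ang 7.9
rad_grn pix [200.4 224.8] xy 447.5 295.8 wh 23.1 17.3 ang 88.4Traceback (most recent call last):
  File "<stdin>", line 18, in <module>
  File "<stdin>", line 6, in rect
  File "h.py", line 15, in ray
    d=np.c_[(uv[:,0]-c["cx"])/f,(uv[:,1]-c["cy"])/f,np.ones(len(uv))]@P[:3,:3].T
                                 ~~^^^^^
IndexError: index 1 is out of bounds for axis 1 with size 1
```

```bash
python3 -m crank '[[[0,4.2,-2],[7,0,0]],[[0,4.2,-2.2],[7,0,0]],[[0,4.1,-2.7],[0,0,0]],[[0,4.1,-2.7],[0,0,0]],[[0,4.1,-2.7],[0,0,0]],[[0,4.1,-2.7],[0,0,0]],[[0,4.1,-2.7],[0,0,0]],[[0,4.1,-2.7],[0,0,0]]]' 9
```

```text
time_s: 0.95
ee_pos: [452.1, -292.3, 224.0]
ee_rot: [[-0.003, 1.0, -0.024], [0.002, -0.024, -1.0], [-1.0, -0.003, -0.002]]
ft_force: [-0.0, -1.1, 0.5]
grip_width: 90.0
```

Run:
```python
from h import *
import pickle
st=env.state(); c=save("wrist","w1.png"); pickle.dump((st,c),open("w1.pkl","wb"))
print(st["ee_pos"],st["joint_pos"].round(1), st["time_s"])
```

```text
[ 452.06980903 -292.32723066  223.96767565] [-41.   21.2  85.3   0.   73.6  50.3] 0.95
```

View pics/w1.png

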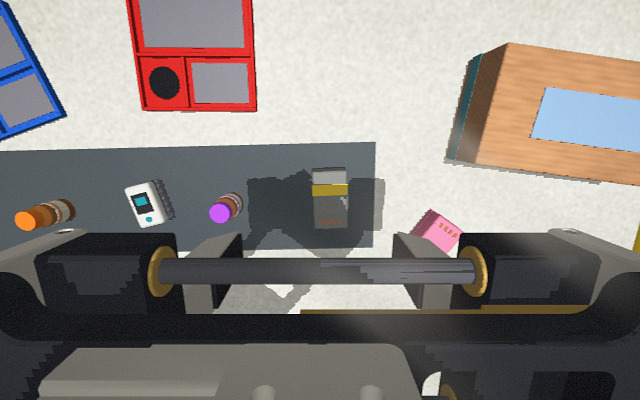

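Run:
```python
from h import *
import pickle
st,c=pickle.load(open("w1.pkl","rb")); im=np.array(c["pixels"])
a=cv2.resize(im[155:245,280:380],None,fx=6,fy=6,interpolation=cv2.INTER_NEAREST)
cv2.imwrite("pics/w1c.png",a)
```

```text
(no output)
```

View pics/w1c.png

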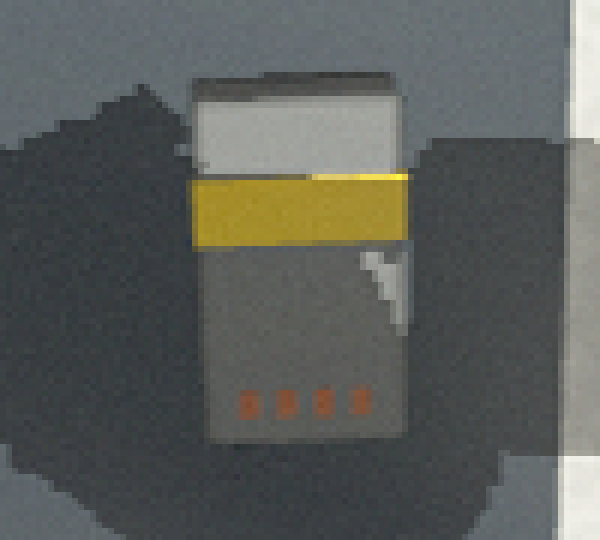

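```bash
python3 - <<'E'
from m import *
import pickle
st,c=pickle.load(open("w1.pkl","rb")); im=np.array(c["pixels"]);H=hsv(im)
q=ray(c,[(312.5,171.3),(347,170.8),(347.8,227.8),(314.7,228.7)],36,st)[:,:2]
print(q.round(1),q.mean(0).round(1),"edges",np.linalg.norm(np.roll(q,-1,0)-q,axis=1).round(1))
d=(q[0]+q[1]-q[2]-q[3]);print("yaw",np.degrees(np.arctan2(d[1],d[0])).round(1))
for n,h0,h1,roi in [("orange",3,18,(5,200,45,232)),("purple",125,155,(200,190,245,225))]:
    u=cen(rmask(H,h0,h1,110),roi); print(n,u,ray(c,u[:2],56,st).round(1))
m=rmask(H,0,8,120)|rmask(H,172,180,120)
p=big(m,(120,0,265,115)); h=cv2.convexHull(p.astype(np.float32))[:,0]; print(cv2.approxPolyDP(h,4,True)[:,0])
E
python3 - <<'E'
import pickle,cv2,numpy as np
st,c=pickle.load(open("w1.pkl","rb")); im=np.array(c["pixels"])
a=cv2.resize(im[0:120,110:280],None,fx=4,fy=4,interpolation=cv2.INTER_NEAREST)
b=cv2.resize(im[165:245,100:220],None,fx=4,fy=4,interpolation=cv2.INTER_NEAREST)
cv2.imwrite("pics/w1t.png",a);cv2.imwrite("pics/w1clip.png",b)
E
```

```text
[[ 471.3 -288.2]
 [ 470.9 -330.7]
 [ 396.7 -331.9]
 [ 396.5 -288.9]] [ 433.8 -309.9] edges [42.4 74.2 43.  74.8]
yaw 0.8
orange (np.float64(30.933665008291875), np.float64(217.94859038142621), 603) [[425.7  54.3  56. ]]
purple (np.float64(220.2532637075718), np.float64(211.96083550913838), 383) [[ 427.7 -176.1   56. ]]
[[251.   0.]
 [256. 110.]
 [142. 109.]
 [126.   0.]]
```

View pics/w1t.png

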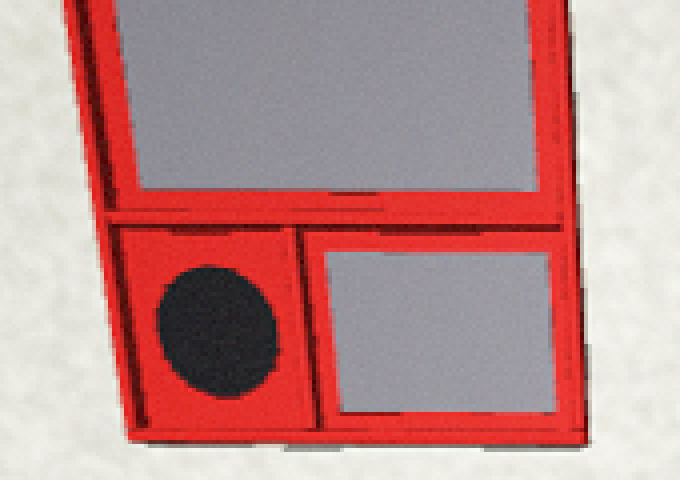

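View pics/w1clip.png

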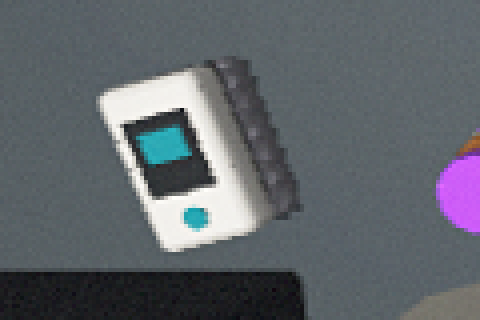

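```bash
python3 -m crank '[[[2,-0.9,0.9],[-2,0,0]],[[2.5,-0.9,0.8],[0,0,0]],[[2.5,0,0],[0,0,0]],[[2.5,0,0],[0,0,0]],[[2.5,0,0],[0,0,0]],[[2,0,0],[0,0,0]],[[0,0,0],[0,0,0]],[[0,0,0],[0,0,0]]]'
python3 - <<'E'
from h import *
import pickle
st=env.state(); c=save("wrist","w2.png"); pickle.dump((st,c),open("w2.pkl","wb"));print(st["ee_pos"])
E
```

```text
time_s: 1.8
ee_pos: [442.7, -300.9, 78.0]
ee_rot: [[0.001, 1.0, 0.026], [0.006, 0.026, -1.0], [-1.0, 0.001, -0.006]]
ft_force: [-0.4, -0.8, 0.6]
grip_width: 90.2
[ 442.68459606 -300.86519085   77.97928982]
```

View pics/w2.png

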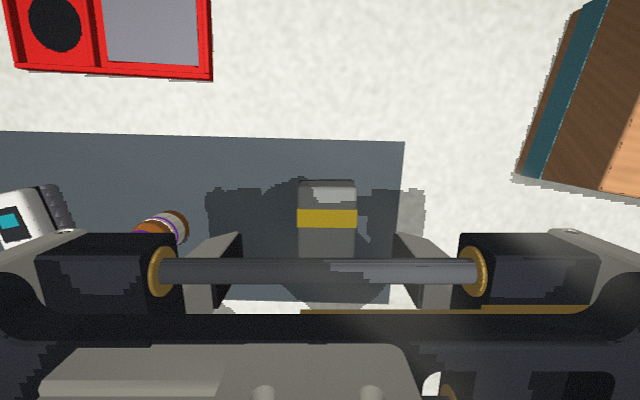

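```bash
python3 - <<'E'
from m import *
import pickle
st,c=pickle.load(open("w2.pkl","rb")); im=np.array(c["pixels"]);H=hsv(im)
p=big(rmask(H,20,32,110),(285,195,370,240)); q=ray(c,p,36,st)[:,:2].astype(np.float32); print(cv2.minAreaRect(q))
E
python3 -m crank '[[[0,-0.5,0.5],[-1,0,0]],[[0,-0.5,0.5],[0,0,0]],[[0,0,0],[0,0,0]],[[0,0,0],[0,0,0]],[[0,0,0],[0,0,0]],[[0,0,0],[0,0,0]],[[0,0,0],[0,0,0]],[[0,0,0],[0,0,0]]]'
```

```text
((447.7689514160156, -309.02117919921875), (14.78001880645752, 44.46345138549805), 0.5546964406967163)
time_s: 2.65
ee_pos: [434.9, -313.1, 82.9]
ee_rot: [[0.007, 0.999, 0.043], [0.0, 0.043, -0.999], [-1.0, 0.007, 0.0]]
ft_force: [0.1, -0.1, 0.1]
grip_width: 89.9
```

```bash
python3 -m crank '[[[1.5,0,-0.4],[1.5,0,0]],[[1.5,0,0],[0,0,0]],[[1.5,0,0],[0,0,0]],[[1.2,0,0],[0,0,0]],[[1,0,0],[0,0,0]],[[0,0,0],[0,0,0]],[[0,0,0],[0,0,0]],[[0,0,0],[0,0,0]]]'
```

```text
time_s: 3.45
ee_pos: [436.5, -309.4, 14.0]
ee_rot: [[0.009, 1.0, 0.016], [-0.001, 0.016, -1.0], [-1.0, 0.009, 0.001]]
ft_force: [0.7, -0.6, 0.2]
grip_width: 90.1
```

Right on target at z = 14. I'll close at 30 N.

```bash
python3 -m crank '[[[0,0,0],[0,0,0]],[[0,0,0],[0,0,0]],[[0,0,0],[0,0,0]],[[0,0,0],[0,0,0]],[[0,0,0],[0,0,0]],[[0,0,0],[0,0,0]],[[0,0,0],[0,0,0]],[[0,0,0],[0,0,0]]]' 3.5 30
```

```text
time_s: 4.25
ee_pos: [437.3, -309.9, 15.9]
ee_rot: [[0.011, 1.0, 0.016], [-0.003, 0.016, -1.0], [-1.0, 0.011, 0.003]]
ft_force: [-0.3, 0.1, -1.0]
grip_width: 43.4
```

```bash
python3 -m crank '[[[-3,0,0],[0,0,0]],[[-3,0,0],[0,0,0]],[[-3,0,0],[0,0,0]],[[-3,1,-1],[-8,0,0]],[[-2,2,-2],[-8,0,0]],[[0,2,-2],[-8,0,0]],[[0,0,0],[-8,0,0]],[[0,0,0],[-8,0,0]]]'
python3 - <<'E'
from m import *
import pickle
st,c=pickle.load(open("w1.pkl","rb"))
# near rim outer corners, z=10 top edge; px crop/4+(110,0)
for z in (10,13):
  q=ray(c,[(110+128/4,432/4),(110+588/4,430/4)],z,st)[:,:2]; d=q[0]-q[1]
  print(z,q.round(1),np.linalg.norm(d).round(1),"yaw",np.degrees(np.arctan2(-d[0],d[1])).round(2))
  # divider line between long bay and others: top edge z
q=ray(c,[(110+218/4,331/4)],3,st); print("pad",q.round(1))
q=ray(c,[(110+135/4,188/4),(110+540/4,190/4)],3,st); print("longpad near corners",q.round(1))
q=ray(c,[(110+326/4,252/4),(110+548/4,253/4),(110+558/4,410/4),(110+342/4,412/4)],3,st); print("midpad",q.round(1),q.mean(0).round(1))
E
```

```text
time_s: 5.05
ee_pos: [474.8, -248.4, 158.7]
ee_rot: [[0.006, 0.74, 0.673], [0.002, 0.673, -0.74], [-1.0, 0.006, 0.003]]
ft_force: [-0.2, -0.9, -2.4]
grip_width: 43.7
10 [[ 552.2  -76.7]
 [ 549.2 -220.6]] 144.0 yaw -1.17
13 [[ 551.9  -78.4]
 [ 549.  -221.2]] 142.8 yaw -1.17
pad [[ 581.8 -106.1    3. ]]
longpad near corners [[ 622.4  -87.5    3. ]
 [ 618.9 -210.1    3. ]]
midpad [[ 603.4 -142.9    3. ]
 [ 601.4 -211.     3. ]
 [ 556.  -210.2    3. ]
 [ 557.1 -141.6    3. ]] [ 579.5 -176.4    3. ]
```

```bash
python3 -m crank '[[[0,0,0],[-7.8,0,0]],[[0,0,0],[-7.8,0,0]],[[0,0,0],[-7.8,0,0]],[[0,0,0],[-7.8,0,0]],[[0,1,1],[-7.8,0,0]],[[0,2,3],[-7,0,0]],[[0,2,4],[0,0,0]],[[0,2,4],[0,0,0]]]'
```

```text
time_s: 5.85
ee_pos: [596.1, -184.1, 155.3]
ee_rot: [[-0.004, -0.003, 1.0], [0.005, 1.0, 0.003], [-1.0, 0.005, -0.004]]
ft_force: [0.1, -1.8, -2.6]
grip_width: 44.3
```

```bash
python3 -m crank '[[[0,1.5,2],[1.2,0,0]],[[1,1,2],[0,0,0]],[[2,0.5,0.5],[0,0,0]],[[2,0,0],[0,0,0]],[[1,0,0],[0,0,0]],[[0,0,0],[0,0,0]],[[0,0,0],[0,0,0]],[[0,0,0],[0,0,0]]]';  python3 - <<'E'
from h import *
import pickle
st=env.state(); c=save("wrist","w3.png"); pickle.dump((st,c),open("w3.pkl","wb"));print(st["ee_pos"])
E
```

```text
time_s: 6.65
ee_pos: [645.9, -148.1, 89.2]
ee_rot: [[-0.007, 0.013, 1.0], [0.007, 1.0, -0.013], [-1.0, 0.007, -0.007]]
ft_force: [-0.1, -0.6, -2.0]
grip_width: 43.5
[ 645.94774395 -148.13227873   89.17853059]
```

View pics/w3.png

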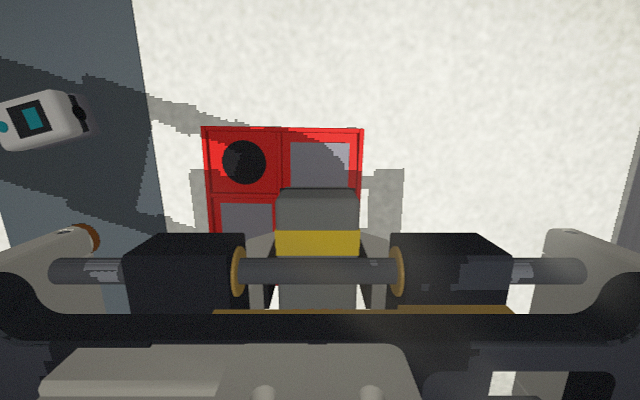

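The image shows the held battery end at (318,210) above the red tray's long bay. The tray's left rim corners are at about (202,127) and (363,128), and I'll check the tray pose against them.

Run:
```python
from m import *
import pickle
st,c=pickle.load(open("w3.pkl","rb")); im=np.array(c["pixels"]);H=hsv(im)
q=ray(c,[(202,128),(363,129)],13,st)[:,:2];print(q.round(1))
d=q[1]-q[0];yaw=np.arctan2(d[1],d[0]);print(np.linalg.norm(d).round(1),np.degrees(yaw).round(2))
y=np.array([-np.sin(yaw),np.cos(yaw)]);print("centre",(q.mean(0)-72*y).round(1))
p=big(((H[...,2]<70)).astype(np.uint8),(215,135,272,190));print("pad",p.mean(0),ray(c,p.mean(0),3,st).round(1))
q=ray(c,[(279,190),(357,190)],50,st);print(q)
q=ray(c,[(274,255),(360,255)],122,st);print("band",q)
```

```text
[[552.8 -77. ]
 [682.5 -79.5]]
129.7 -1.1
centre [ 616.2 -150.3]
pad [243.6557377  161.89344262] [[ 581.6 -105.5    3. ]]
[[ 617.99228891 -121.32947066   50.        ]
 [ 673.79499414 -121.97650102   50.        ]]
band [[ 624.6742111  -139.11482     122.        ]
 [ 666.30345646 -139.52004934  122.        ]]
```

```bash
python3 -m crank '[[[1.5,0.2,0.4],[0,0,0]],[[1.5,0,0],[0,0,0]],[[1.5,0,0],[0,0,0]],[[1.2,0,0],[0,0,0]],[[0.7,0,0],[0,0,0]],[[0,0,0],[0,0,0]],[[0,0,0],[0,0,0]],[[0,0,0],[0,0,0]]]'
```

```text
time_s: 7.5
ee_pos: [652.5, -146.8, 24.0]
ee_rot: [[0.0, 0.014, 1.0], [0.005, 1.0, -0.014], [-1.0, 0.005, -0.0]]
ft_force: [0.6, 0.9, -2.5]
grip_width: 44.0
```

```bash
python3 -m crank '[[[0.25,0,-0.2],[0,0,0]],[[0.2,0,0],[0,0,0]],[[0.1,0,0],[0,0,0]],[[0,0,0],[0,0,0]],[[0,0,0],[0,0,0]],[[0,0,0],[0,0,0]],[[0,0,0],[0,0,0]],[[0,0,0],[0,0,0]]]'
```

```text
time_s: 8.3
ee_pos: [651.5, -147.2, 20.2]
ee_rot: [[0.004, 0.014, 1.0], [0.004, 1.0, -0.014], [-1.0, 0.004, 0.004]]
ft_force: [-0.2, -0.5, -3.5]
grip_width: 43.6
```

```bash
python3 -m crank '[[[0.2,0,0],[0,0,0]],[[0,0,0],[0,0,0]],[[0,0,0],[0,0,0]],[[0,0,0],[0,0,0]],[[0,0,0],[0,0,0]],[[0,0,0],[0,0,0]],[[0,0,0],[0,0,0]],[[0,0,0],[0,0,0]]]'
```

```text
time_s: 9.1
ee_pos: [652.0, -147.5, 19.1]
ee_rot: [[0.005, 0.014, 1.0], [0.003, 1.0, -0.014], [-1.0, 0.003, 0.005]]
ft_force: [-0.2, -0.1, -0.9]
grip_width: 43.5
```

```bash
python3 -m crank '[[[0,0,0],[0,0,0]],[[0,0,0],[0,0,0]],[[0,0,0],[0,0,0]],[[-1,0,0],[0,0,0]],[[-3,0,0],[0,0,0]],[[-4,0,0],[0,0,0]],[[-4,-1,-2],[4,0,0]],[[0,-1,-4],[8,0,0]]]' 6.5
```

```text
time_s: 9.9
ee_pos: [593.3, -164.1, 144.9]
ee_rot: [[0.009, 0.224, 0.975], [0.001, 0.975, -0.224], [-1.0, 0.003, 0.008]]
ft_force: [1.1, 0.0, 0.4]
grip_width: 65.5
```

```bash
python3 -m crank '[[[0,-0.5,-1.5],[8,0,0]],[[0,-0.5,-2.2],[8,0,0]],[[0,-0.5,-2.2],[8,0,0]],[[0,-0.5,-2.2],[8,0,0]],[[0,-0.5,-2.2],[8,0,0]],[[0,-0.5,-2.2],[8,0,0]],[[0,-0.5,-2.2],[7,0,0]],[[0,0,0],[0,0,0]]]'
python3 - <<'E'
from h import *
import pickle
st=env.state(); c=save("wrist","w4.png"); pickle.dump((st,c),open("w4.pkl","wb"));print(st["ee_pos"])
E
```

```text
time_s: 10.7
ee_pos: [455.9, -101.4, 153.1]
ee_rot: [[0.02, 0.943, 0.331], [-0.005, 0.331, -0.943], [-1.0, 0.018, 0.011]]
ft_force: [-0.9, -0.4, -1.3]
grip_width: 64.7
[ 455.94761505 -101.38599515  153.06954071]
```

View pics/w4.png

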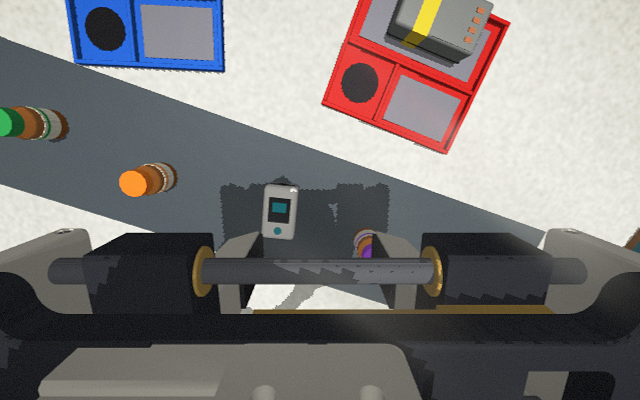

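The battery is flat in the red tray's long bay. The clip is at (280,210), the purple vial at (365,245) behind the jaw, and the orange vial at (135,183).

Run:
```python
from m import *
import pickle
st,c=pickle.load(open("w4.pkl","rb")); im=np.array(c["pixels"]);H=hsv(im)
cv2.imwrite("pics/w4c.png",cv2.resize(im[170:250,240:320],None,fx=6,fy=6,interpolation=cv2.INTER_NEAREST))
m=((H[...,2]>130)&(H[...,1]<60)).astype(np.uint8)
p=big(m,(250,175,310,232)); print(cv2.minAreaRect(p.astype(np.float32)))
q=ray(c,p,33,st)[:,:2].astype(np.float32); print(cv2.minAreaRect(q))
# screen+dot direction
d=rmask(H,85,100,90); a=cen(d,(265,195,295,222)); b=cen(d,(265,224,290,238)); 
r=ray(c,[a[:2],b[:2]],34,st)[:,:2]; e=r[0]-r[1]; print(a,b,r.round(1),"yaw",np.degrees(np.arctan2(e[1],e[0])))
u=cen(rmask(H,8,18,170,200),(110,160,160,205)); print("or",u,ray(c,u[:2],56,st).round(1))
u=cen(rmask(H,45,80,120),(0,100,30,145)); print("gr",u,ray(c,u[:2],56,st).round(1))
```

```text
((279.42645263671875, 208.95587158203125), (32.28922653198242, 46.631473541259766), 4.39870548248291)
((435.878662109375, -69.85313415527344), (49.97939682006836, 32.446990966796875), 12.774759292602539)
(np.float64(278.8774193548387), np.float64(207.18709677419355), 155) (np.float64(276.9756097560976), np.float64(230.58536585365854), 41) [[438.5 -68.9]
 [413.9 -74.5]] yaw 13.019624426614605
or (np.float64(132.54151624548737), np.float64(183.30324909747293), 554) [[422.3  63.   56. ]]
gr (np.float64(10.239388794567063), np.float64(122.35653650254669), 589) [[440.6 171.7  56. ]]
```

View pics/w4c.png

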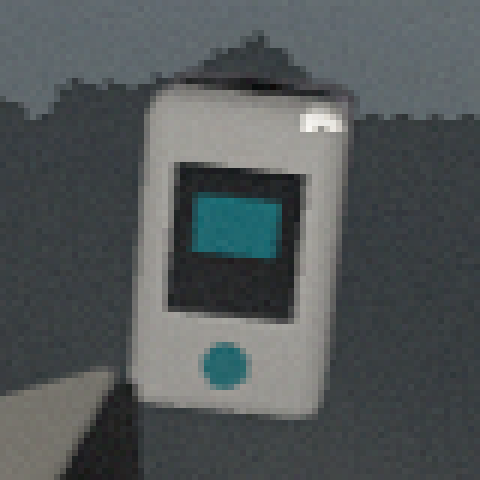

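```bash
python3 -m crank '[[[0,-0.6,-1.9],[6,0.6,-1]],[[1.5,-0.6,-1.8],[0,0,0]],[[2.5,0,0],[0,0,0]],[[2.5,0,0],[0,0,0]],[[2,0,0],[0,0,0]],[[0,0,0],[0,0,0]],[[0,0,0],[0,0,0]],[[0,0,0],[0,0,0]]]'
```

```text
time_s: 11.55
ee_pos: [446.3, -76.4, 71.2]
ee_rot: [[0.019, 0.968, 0.249], [-0.008, 0.249, -0.969], [-1.0, 0.017, 0.012]]
ft_force: [0.4, -0.6, -0.0]
grip_width: 65.0
```

```bash
python3 -m crank '[[[0,-0.7,-0.6],[1,0.5,-1]],[[0,-0.7,-0.6],[1,0.5,-0.6]],[[0,-0.3,-0.2],[0,0,0]],[[1.5,0,0],[0,0,0]],[[1.2,0,0],[0,0,0]],[[0,0,0],[0,0,0]],[[0,0,0],[0,0,0]],[[0,0,0],[0,0,0]]]'
python3 - <<'E'
from h import *
import pickle
st=env.state(); c=save("wrist","w5.png"); pickle.dump((st,c),open("w5.pkl","wb"));print(st["ee_pos"])
E
```

```text
time_s: 12.35
ee_pos: [426.1, -66.3, 48.1]
ee_rot: [[-0.007, 0.977, 0.213], [0.001, 0.213, -0.977], [-1.0, -0.007, -0.002]]
ft_force: [0.8, -0.3, -0.1]
grip_width: 64.7
[426.09778711 -66.3105612   48.06361351]
```

View pics/w5.png

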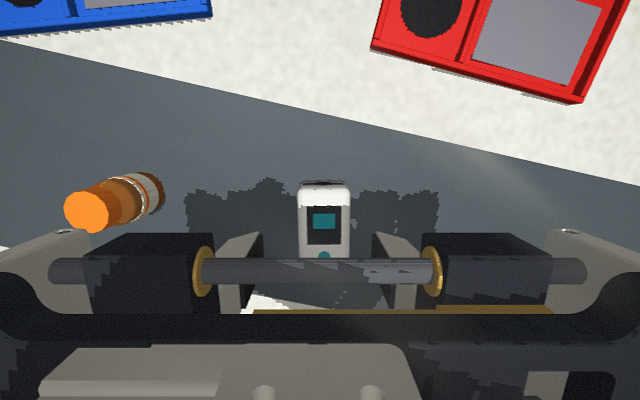

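```bash
python3 - <<'E'
from m import *
import pickle
st,c=pickle.load(open("w5.pkl","rb"))
q=ray(c,[(298,215),(350.5,215),(324,184)],32,st); print(q.round(1)); R=np.array(st["ee_rot"]); print(((q-st["ee_pos"])@R).round(1))
E
python3 -m crank '[[[0,0.5,0.3],[0,0,0]],[[1,0.3,0.2],[0,0,0]],[[1.2,0,0],[0,0,0]],[[1,0,0],[0,0,0]],[[0.4,0,0],[0,0,0]],[[0,0,0],[0,0,0]],[[0,0,0],[0,0,0]],[[0,0,0],[0,0,0]]]'
```

```text
[[438.  -52.1  32. ]
 [445.3 -85.2  32. ]
 [461.4 -64.1  32. ]]
[[ 16.   14.8 -11.3]
 [ 15.9  14.8  22.6]
 [ 15.8  35.1   5.4]]
time_s: 13.2
ee_pos: [437.6, -70.6, 10.2]
ee_rot: [[-0.004, 0.977, 0.213], [-0.0, 0.213, -0.977], [-1.0, -0.004, -0.001]]
ft_force: [-0.6, -0.5, 0.3]
grip_width: 65.0
```

```bash
python3 -m crank '[[[-0.4,-0.2,0],[0,0,0]],[[0,0,0],[0,0,0]],[[0,0,0],[0,0,0]],[[0,0,0],[0,0,0]],[[0,0,0],[0,0,0]],[[0,0,0],[0,0,0]],[[0,0,0],[0,0,0]],[[0,0,0],[0,0,0]]]' 2.5 18
```

```text
time_s: 14.0
ee_pos: [436.0, -71.2, 15.7]
ee_rot: [[-0.002, 0.977, 0.213], [-0.001, 0.213, -0.977], [-1.0, -0.002, 0.001]]
ft_force: [-0.2, -0.9, 0.5]
grip_width: 34.0
```

```bash
python3 -m crank '[[[-2,0,0],[0,0,0]],[[-3,0,0],[0,0,0]],[[-3,0,0],[0,0,0]],[[-3,1,1],[-8,0,0]],[[-1.5,1.5,2],[-8,0,0]],[[0,1,2.5],[-8,0,0]],[[0,0.5,2.5],[-8,0,0]],[[0,0,2.5],[-8,0,0]]]'
```

```text
time_s: 14.8
ee_pos: [526.5, -143.5, 144.6]
ee_rot: [[-0.007, 0.589, 0.808], [0.001, 0.808, -0.589], [-1.0, -0.003, -0.006]]
ft_force: [0.6, 0.3, -0.9]
grip_width: 33.5
```

```bash
python3 -m crank '[[[0,-0.5,2],[-8,0,0]],[[0,-0.5,2],[-8,0,0]],[[0,0,0],[-8,0,0]],[[0,0,0],[-7,0,0]],[[0,0,0],[0,0,0]],[[0,0,0],[0,0,0]],[[0,0,0],[0,0,0]],[[0,0,0],[0,0,0]]]'
python3 - <<'E'
from h import *
import pickle
st=env.state(); c=save("wrist","w6.png"); pickle.dump((st,c),open("w6.pkl","wb"));print(st["ee_pos"])
E
```

```text
time_s: 15.6
ee_pos: [556.9, -176.4, 141.6]
ee_rot: [[-0.01, 0.074, 0.997], [0.002, 0.997, -0.074], [-1.0, 0.001, -0.01]]
ft_force: [-0.0, 0.0, -1.0]
grip_width: 34.0
[ 556.86805848 -176.43551417  141.59923621]
```

View pics/w6.png

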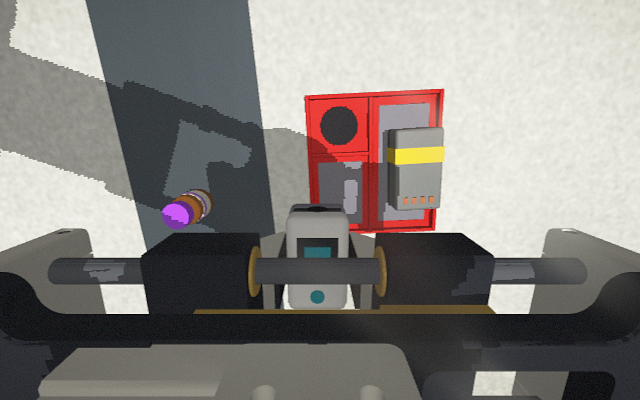

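```bash
python3 -m crank '[[[0,0,1.2],[-1.5,0,0]],[[0,0,1.2],[-1.5,0,0]],[[1.5,0,0.3],[0,0,0]],[[2,0,0],[0,0,0]],[[2,0,0],[0,0,0]],[[1.5,0,0],[0,0,0]],[[0,0,0],[0,0,0]],[[0,0,0],[0,0,0]]]'
python3 - <<'E'
from h import *
import pickle
st=env.state(); c=save("wrist","w7.png"); pickle.dump((st,c),open("w7.pkl","wb"));print(st["ee_pos"])
E
```

```text
time_s: 16.45
ee_pos: [581.4, -176.5, 65.3]
ee_rot: [[-0.013, 0.027, 1.0], [0.003, 1.0, -0.027], [-1.0, 0.003, -0.013]]
ft_force: [-0.1, 0.1, -0.4]
grip_width: 34.2
[ 581.36688342 -176.49252397   65.29554006]
```

View pics/w7.png

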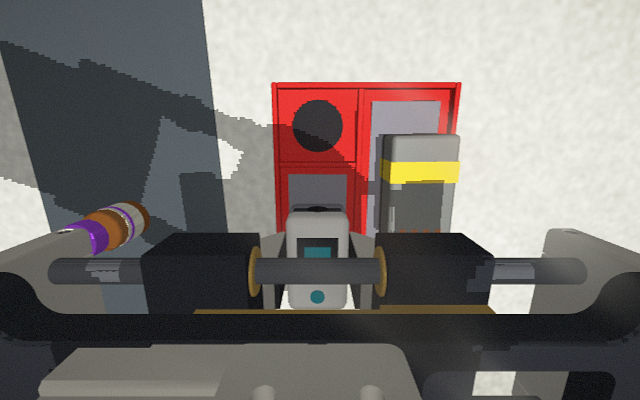

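```bash
python3 -m crank '[[[1.2,0,0],[0,0,0]],[[1.2,0,0],[0,0,0]],[[1,0,0],[0,0,0]],[[0.6,0,0],[0,0,0]],[[0.2,0,0],[0,0,0]],[[0.2,0,0],[0,0,0]],[[0,0,0],[0,0,0]],[[0,0,0],[0,0,0]]]'
```

```text
time_s: 17.3
ee_pos: [581.8, -176.9, 19.4]
ee_rot: [[-0.009, 0.028, 1.0], [0.002, 1.0, -0.028], [-1.0, 0.001, -0.009]]
ft_force: [-0.6, -0.6, 0.9]
grip_width: 33.7
```

```bash
python3 -m crank '[[[0,0,0],[0,0,0]],[[0,0,0],[0,0,0]],[[0,0,0],[0,0,0]],[[-1,0,0],[0,0,0]],[[-2.5,0,0],[0,0,0]],[[-4,0,0],[0,0,0]],[[-4,0,0],[0,0,0]],[[-1,0,0],[0,0,0]]]' 4.6;  python3 - <<'E'
from h import *
import pickle
st=env.state(); c=save("wrist","w8.png"); pickle.dump((st,c),open("w8.pkl","wb"));print(st["ee_pos"],st["joint_pos"].round(0))
E
```

```text
time_s: 18.1
ee_pos: [582.5, -176.9, 150.5]
ee_rot: [[-0.011, 0.028, 1.0], [0.002, 1.0, -0.028], [-1.0, 0.002, -0.011]]
ft_force: [0.1, -0.5, 0.3]
grip_width: 46.0
[ 582.49580393 -176.85866979  150.53705339] [-24.  32.  79.  -0.  69. -22.]
```

View pics/w8.png

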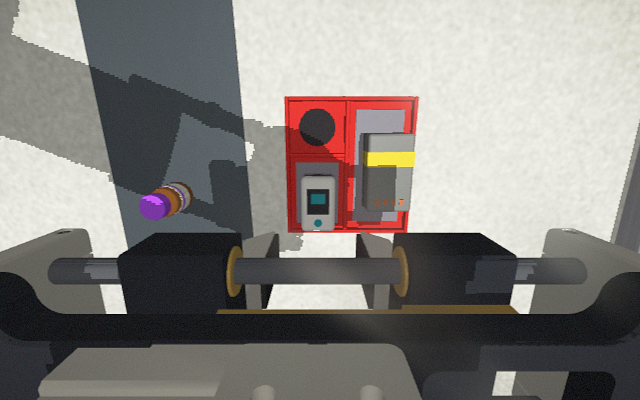

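```bash
python3 -m crank '[[[0,2.5,-1.7],[0,0,0]],[[0,4,-2.7],[0,0,0]],[[0,4,-2.7],[0,0,0]],[[0,4,-2.7],[0,0,0]],[[0,4,-2.7],[0,0,0]],[[0,4,-2.7],[0,0,0]],[[0,1,-0.6],[0,0,0]],[[0,0,0],[0,0,0]]]' 6;  python3 - <<'E'
from h import *
import pickle
st=env.state(); c=save("wrist","w9.png"); pickle.dump((st,c),open("w9.pkl","wb"));print(st["ee_pos"],st["joint_pos"].round(0))
E
```

```text
time_s: 18.95
ee_pos: [422.1, 68.6, 147.5]
ee_rot: [[-0.016, 0.031, 0.999], [0.002, 1.0, -0.031], [-1.0, 0.001, -0.016]]
ft_force: [-0.0, -1.0, -0.6]
grip_width: 59.7
[422.11355761  68.56039542 147.5079823 ] [ -1.  15. 108.   0.  58.   1.]
```

View pics/w9.png

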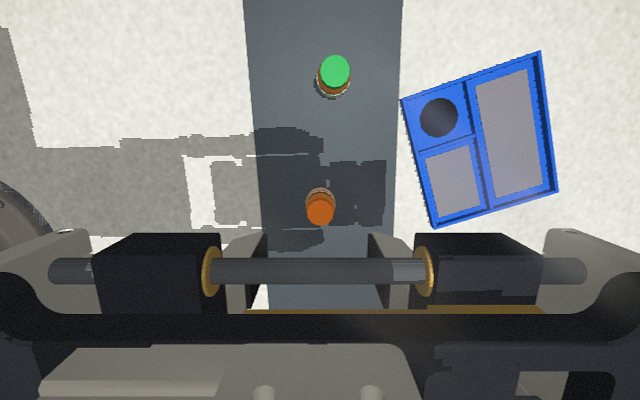

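The orange vial is at (320,213) and the green one at (335,72). The blue tray is fully visible, with corners at about (403,100), (540,52), (556,190) and (432,228).

Run:
```python
from m import *
import pickle
st,c=pickle.load(open("w9.pkl","rb")); im=np.array(c["pixels"]);H=hsv(im)
print(H[215,320],H[192,320],H[72,335])
m=rmask(H,5,14,180,170); u=cen(m,(295,185,345,235)); p=big(m,(295,185,345,235));print(cv2.minEnclosingCircle(p.astype(np.float32)))
cc=cv2.minEnclosingCircle(p.astype(np.float32))[0]; q=ray(c,[cc],56,st); print("or",u,q.round(1))
R=np.array(st["ee_rot"]);print("tool",((q-st["ee_pos"])@R).round(1))
m=rmask(H,45,80,110,100);p=big(m,(310,45,360,95)); (cc,r)=cv2.minEnclosingCircle(p.astype(np.float32)); print("gr",cc,r,ray(c,cc,56,st).round(1))
m=rmask(H,105,125,110);p=big(m,(390,40,570,240)); h=cv2.convexHull(p.astype(np.float32))[:,0]; print(cv2.approxPolyDP(h,5,True)[:,0])
h=cv2.approxPolyDP(h,5,True)[:,0]
q=ray(c,h,11,st)[:,:2];print(q.round(1),np.linalg.norm(q-np.roll(q,-1,0),axis=1).round(1),q.mean(0).round(1)); print(cv2.minAreaRect(ray(c,p,11,st)[:,:2].astype(np.float32)))
p=big((H[...,2]<80).astype(np.uint8),(415,90,462,142)); print("pad",p.mean(0),ray(c,p.mean(0),3,st).round(1))
```

```text
[ 12 204 181] [ 13 163  89] [ 67 153 208]
((319.7378234863281, 212.26791381835938), 12.433423042297363)
or (np.float64(319.69502074688796), np.float64(212.31327800829877), 482) [[422.2  63.1  56. ]]
tool [[91.5 -5.6  1.7]]
gr (335.0, 70.8125) 16.310684204101562 [[438.1 182.6  56. ]]
[[540.  50.]
 [558. 191.]
 [434. 229.]
 [400. 100.]]
[[631.7 202.3]
 [672.8  66.7]
 [546.4  27.7]
 [503.5 162.5]] [141.7 132.3 141.5 134.2] [588.6 114.8]
((587.9744262695312, 114.8492431640625), (134.9813690185547, 143.1338653564453), 16.87310218811035)
pad [444.15789474 108.29473684] [[550.4 153.9   3. ]]
```

```bash
python3 -m crank '[[[0,-0.5,0.2],[0,-0.8,0]],[[2,-0.3,0],[0,-0.6,0]],[[2,0,0],[0,0,0]],[[2,0,0],[0,0,0]],[[1.2,0,0],[0,0,0]],[[0,0,0],[0,0,0]],[[0,0,0],[0,0,0]],[[0,0,0],[0,0,0]]]';  python3 - <<'E'
from m import *
import pickle
st=env.state(); c=save("wrist","w10.png"); pickle.dump((st,c),open("w10.pkl","wb"))
E
```

```text
time_s: 19.8
ee_pos: [433.5, 48.5, 72.7]
ee_rot: [[0.018, 0.044, 0.999], [-0.002, 0.999, -0.044], [-1.0, -0.001, 0.018]]
ft_force: [0.6, -0.1, 0.2]
grip_width: 59.9
```

View pics/w10.png

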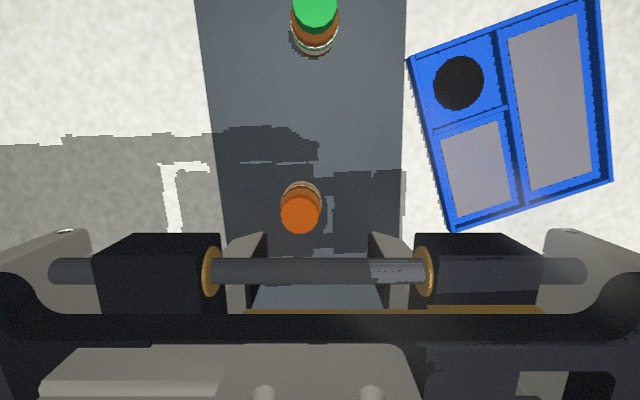

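```bash
cat > cap.py <<'E'
from m import *
import sys
def cap(pk,roi,h0,h1,s=180,v=150,z=56):
    import pickle
    st,c=pickle.load(open(pk,"rb")); H=hsv(np.array(c["pixels"]))
    p=big(rmask(H,h0,h1,s,v),roi); (cc,r)=cv2.minEnclosingCircle(p.astype(np.float32))
    q=ray(c,[cc],z,st); R=np.array(st["ee_rot"]); print(np.round(cc,1),round(r,1),q.round(1),"tool",((q-st["ee_pos"])@R).round(1))
E
python3 -c "
from cap import *
cap('w10.pkl',(270,185,335,240),5,14)"
python3 -m crank '[[[0,0.7,-0.5],[0,0.5,0]],[[0,0.5,-0.4],[0,0,0]],[[0,0,0],[0,0,0]],[[0,0,0],[0,0,0]],[[0,0,0],[0,0,0]],[[0,0,0],[0,0,0]],[[0,0,0],[0,0,0]],[[0,0,0],[0,0,0]]]'
```

```text
[299.4 214.6] 18.7 [[422.4  63.6  56. ]] tool [[ 16.5  14.6 -12.1]]
time_s: 20.65
ee_pos: [425.5, 62.4, 74.5]
ee_rot: [[0.013, 0.042, 0.999], [-0.002, 0.999, -0.042], [-1.0, -0.001, 0.013]]
ft_force: [-0.8, 0.6, 0.3]
grip_width: 59.6
```

```bash
python3 -m crank '[[[0,0.1,-0.3],[0,0.6,0]],[[1.2,0,-0.1],[0,0,0]],[[1.5,0,0],[0,0,0]],[[1.5,0,0],[0,0,0]],[[1.2,0,0],[0,0,0]],[[0.5,0,0],[0,0,0]],[[0,0,0],[0,0,0]],[[0,0,0],[0,0,0]]]'
```

```text
time_s: 21.45
ee_pos: [421.9, 63.4, 14.1]
ee_rot: [[0.001, 0.043, 0.999], [-0.001, 0.999, -0.043], [-1.0, -0.001, 0.001]]
ft_force: [0.4, -0.1, -0.1]
grip_width: 59.9
```

Centred. I'll close gently at 10 N.

```bash
python3 -m crank '[[[0,0,0],[0,0,0]],[[0,0,0],[0,0,0]],[[0,0,0],[0,0,0]],[[0,0,0],[0,0,0]],[[0,0,0],[0,0,0]],[[0,0,0],[0,0,0]],[[0,0,0],[0,0,0]],[[0,0,0],[0,0,0]]]' 2.4 10
```

```text
time_s: 22.25
ee_pos: [423.0, 63.4, 15.9]
ee_rot: [[0.004, 0.043, 0.999], [-0.001, 0.999, -0.043], [-1.0, -0.001, 0.004]]
ft_force: [-0.3, -0.4, -0.3]
grip_width: 29.6
```

```bash
python3 -m crank '[[[-2,0,0],[0,0,0]],[[-3,0,0],[0,0,0]],[[-3,0,0],[0,0,0]],[[-2.5,0,0],[0,0,0]],[[0,-1.5,1.5],[0,0,0]],[[0,-3,2.8],[0,0,0]],[[0,-3,2.8],[0,0,0]],[[0,-3,2.8],[0,0,0]]]' - 14
python3 -m crank '[[[0,-2.8,2.8],[0,0,0]],[[0,-1.8,1.8],[0,0,0]],[[0,-0.5,0.5],[0,0,0]],[[0,0,0],[0,0,0]],[[0,0,0],[0,0,0]],[[0,0,0],[0,0,0]],[[0,0,0],[0,0,0]],[[0,0,0],[0,0,0]]]';  python3 - <<'E'
from m import *
import pickle
st=env.state(); c=save("wrist","w11.png"); pickle.dump((st,c),open("w11.pkl","wb"))
E
```

```text
time_s: 23.05
ee_pos: [515.7, -45.1, 125.4]
ee_rot: [[0.0, 0.037, 0.999], [-0.001, 0.999, -0.037], [-1.0, -0.001, 0.0]]
ft_force: [0.7, 0.2, -0.3]
grip_width: 29.3
time_s: 23.85
ee_pos: [565.5, -100.7, 124.0]
ee_rot: [[-0.003, 0.038, 0.999], [0.0, 0.999, -0.038], [-1.0, 0.0, -0.003]]
ft_force: [0.1, -0.1, 0.2]
grip_width: 29.4
```

View pics/w11.png

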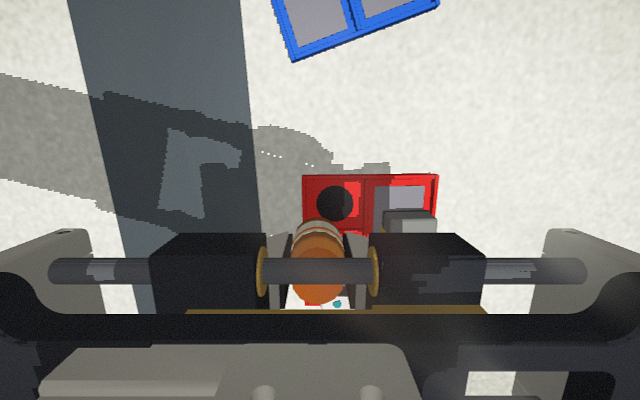

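```bash
python3 -m crank '[[[0,-0.3,0.9],[0,0,0]],[[0,-0.2,0.7],[0,0,0]],[[1.5,0,0.1],[0,0,0]],[[2,0,0],[0,0,0]],[[1.5,0,0],[0,0,0]],[[1,0,0],[0,0,0]],[[0,0,0],[0,0,0]],[[0,0,0],[0,0,0]]]';  python3 - <<'E'
from m import *
import pickle
st=env.state(); c=save("wrist","w12.png"); pickle.dump((st,c),open("w12.pkl","wb"))
H=hsv(np.array(c["pixels"]))
p=big((H[...,2]<75).astype(np.uint8),(300,120,365,225)); print(p.min(0),p.max(0))
E
```

```text
time_s: 24.7
ee_pos: [588.2, -107.8, 63.4]
ee_rot: [[0.003, 0.038, 0.999], [-0.001, 0.999, -0.038], [-1.0, -0.001, 0.003]]
ft_force: [0.1, 0.5, -0.2]
grip_width: 29.1
[300. 192.] [333. 224.]
```

View pics/w12.png

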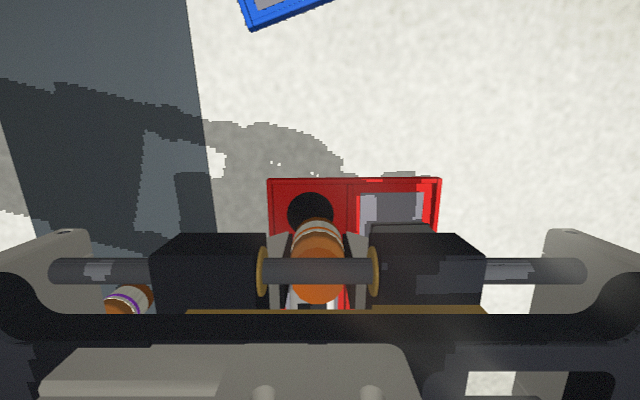

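```bash
python3 - <<'E'
from m import *
import pickle
st,c=pickle.load(open("w12.pkl","rb"))
print(ray(c,[(268,179.5),(441,179.5)],12,st).round(1), ray(c,[(310,192),(287,212),(333,212)],3,st).round(1))
E
python3 -m crank '[[[0,0.1,-0.4],[0,0,0]],[[0,0,-0.3],[0,0,0]],[[1,0,0],[0,0,0]],[[0.8,0,0],[0,0,0]],[[0.5,0,0],[0,0,0]],[[0,0,0],[0,0,0]],[[0,0,0],[0,0,0]],[[0,0,0],[0,0,0]]]'
```

```text
[[552.  -74.7  12. ]
 [682.  -79.7  12. ]] [[ 582.8  -87.5    3. ]
 [ 563.5 -103.2    3. ]
 [ 600.7 -104.7    3. ]]
time_s: 25.55
ee_pos: [581.6, -106.7, 40.2]
ee_rot: [[0.006, 0.038, 0.999], [-0.002, 0.999, -0.038], [-1.0, -0.002, 0.006]]
ft_force: [-0.3, -0.0, -0.2]
grip_width: 29.1
```

```bash
python3 -m crank '[[[0.8,0,0],[0,0,0]],[[0.8,0,0],[0,0,0]],[[0.4,0,0],[0,0,0]],[[0.2,0,0],[0,0,0]],[[0,0,0],[0,0,0]],[[0,0,0],[0,0,0]],[[0,0,0],[0,0,0]],[[0,0,0],[0,0,0]]]'
```

```text
time_s: 26.35
ee_pos: [582.7, -107.1, 18.3]
ee_rot: [[0.008, 0.038, 0.999], [-0.003, 0.999, -0.038], [-1.0, -0.003, 0.008]]
ft_force: [-0.2, 0.6, 1.9]
grip_width: 29.8
```

```bash
python3 -m crank '[[[0,0,0],[0,0,0]],[[0,0,0],[0,0,0]],[[0,0,0],[0,0,0]],[[0,0,0],[0,0,0]],[[-1,0,0],[0,0,0]],[[-2.5,0,0],[0,0,0]],[[-4,0,0],[0,0,0]],[[-4,0,0],[0,0,0]]]' 4.6;  python3 - <<'E'
from m import *
import pickle
st=env.state(); c=save("wrist","w13.png"); pickle.dump((st,c),open("w13.pkl","wb")); print(st["joint_pos"].round(0))
E
```

```text
time_s: 27.15
ee_pos: [578.1, -105.7, 131.7]
ee_rot: [[-0.005, 0.038, 0.999], [0.001, 0.999, -0.038], [-1.0, 0.001, -0.005]]
ft_force: [-0.4, -0.5, 0.1]
grip_width: 46.2
[-18.  31.  84.  -0.  65. -16.]
```

View pics/w13.png

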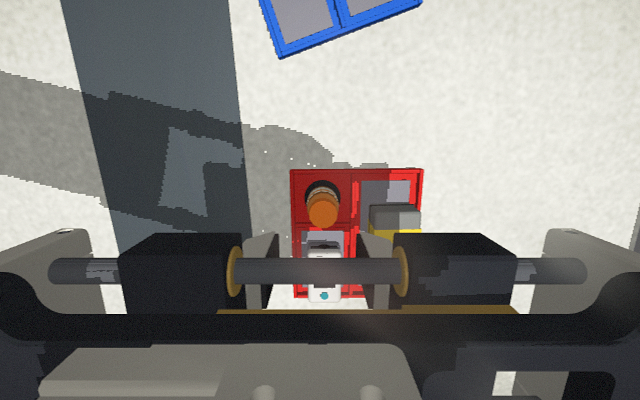

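The orange vial stands on its pad in the red tray, at (323,208) in the image. Next is the radio, on the left end of the mat.

```bash
python3 -m crank '[[[-1,2,-0.8],[4,0,0]],[[-1,3.5,-1.8],[8,0,0]],[[0,3.2,-2.4],[8,0,0]],[[0,2.9,-2.8],[8,0,0]],[[0,2.4,-3.2],[8,0,0]],[[0,2,-3.5],[8,0,0]],[[0,1.5,-3.7],[8,0,0]],[[0,1,-3.9],[8,0,0]]]' 7
python3 -m crank '[[[0,0.4,-4],[8,0,0]],[[0,-0.2,-4],[8,0,0]],[[0,-0.5,-2.5],[5,0,0]],[[0,0,0],[0,0,0]],[[0,0,0],[0,0,0]],[[0,0,0],[0,0,0]],[[0,0,0],[0,0,0]],[[0,0,0],[0,0,0]]]';  python3 - <<'E'
from m import *
import pickle
st=env.state(); c=save("wrist","w14.png"); pickle.dump((st,c),open("w14.pkl","wb")); print(st["joint_pos"].round(0))
E
```

```text
time_s: 28.0
ee_pos: [476.3, 175.8, 166.4]
ee_rot: [[0.026, 0.9, 0.436], [-0.006, 0.436, -0.9], [-1.0, 0.021, 0.016]]
ft_force: [0.9, -1.2, -0.1]
grip_width: 69.7
time_s: 28.8
ee_pos: [438.1, 276.7, 168.6]
ee_rot: [[0.031, 0.996, 0.087], [-0.003, 0.087, -0.996], [-1.0, 0.031, 0.006]]
ft_force: [-0.6, 0.1, -0.2]
grip_width: 70.0
[ 24.  21.  95.  -1.  63. 110.]
```

View pics/w14.png

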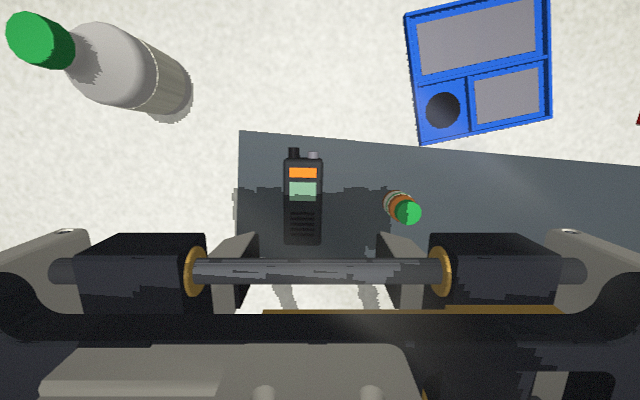

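Run:
```python
from m import *
import pickle
st,c=pickle.load(open("w14.pkl","rb")); im=np.array(c["pixels"]);H=hsv(im)
cv2.imwrite("pics/w14c.png",cv2.resize(im[140:255,260:350],None,fx=5,fy=5,interpolation=cv2.INTER_NEAREST))
p=big(rmask(H,5,22,140,150),(275,160,330,185)); q=ray(c,p,34,st)[:,:2].astype(np.float32); print("bar",cv2.minAreaRect(q))
p=big(rmask(H,45,95,40,100),(280,175,330,205)); q=ray(c,p,34,st)[:,:2].astype(np.float32); print("scr",cv2.minAreaRect(q))
p=big(rmask(H,45,80,110,100),(385,190,430,230)); (cc,r)=cv2.minEnclosingCircle(p.astype(np.float32)); print("gr",cc,r,ray(c,cc,56,st).round(1))
p=big(rmask(H,105,125,110),(395,0,560,150)); 
q=ray(c,[(419,144),(550,117)],11,st);print("blue near corners",q.round(1))
```

```text
bar ((466.94085693359375, 292.42340087890625), (10.436910629272461, 28.29099464416504), 4.9137163162231445)
scr ((446.8128356933594, 290.90863037109375), (19.377622604370117, 28.725439071655273), 4.880296230316162)
gr (409.0625, 212.9375) 12.293708801269531 [[437.7 182.2  56. ]]
blue near corners [[506.2 167.3  11. ]
 [546.9  30.1  11. ]]
```

View pics/w14c.png

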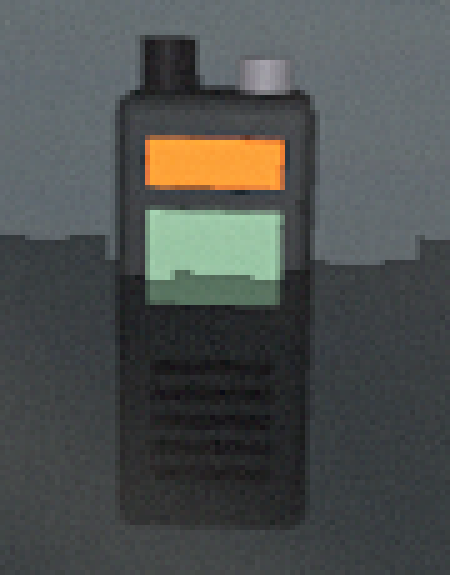

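Run:
```python
from m import *
import pickle
st,c=pickle.load(open("w14.pkl","rb"))
q=ray(c,[(303.6,159.8),(302.6,244.0)],34,st)[:,:2];d=q[0]-q[1];print(q.round(1),q.mean(0).round(1),np.linalg.norm(d).round(1),np.degrees(np.arctan2(d[1],d[0])).round(1))
q=ray(c,[(284.5,215),(322,215)],34,st);print(q.round(1))
```

```text
[[479.6 292.2]
 [387.5 286.3]] [433.6 289.2] 92.4 3.7
[[419.  308.3  34. ]
 [422.4 267.9  34. ]]
```

```bash
python3 -m crank '[[[0,-0.2,-0.6],[0,0,-1]],[[1,-0.1,-0.5],[0,0,-0.8]],[[2,0,0],[0,0,0]],[[2.5,0,0],[0,0,0]],[[2.5,0,0],[0,0,0]],[[1.5,0,0],[0,0,0]],[[0,0,0],[0,0,0]],[[0,0,0],[0,0,0]]]'
python3 - <<'E'
from m import *
import pickle
st=env.state(); c=save("wrist","w15.png"); pickle.dump((st,c),open("w15.pkl","wb")); print(st["joint_pos"].round(0),st["ee_pos"])
H=hsv(np.array(c["pixels"]));R=np.array(st["ee_rot"])
p=big(rmask(H,5,22,140,100),(230,140,400,230)); q=ray(c,p,34,st); r=cv2.minAreaRect(q[:,:2].astype(np.float32)); print("bar",r, ((np.r_[r[0],34]-st["ee_pos"])@R).round(1))
E
```

```text
time_s: 29.65
ee_pos: [434.3, 288.2, 66.8]
ee_rot: [[-0.007, 0.996, 0.085], [-0.006, 0.085, -0.996], [-1.0, -0.008, 0.006]]
ft_force: [0.2, 1.0, -0.2]
grip_width: 70.3
[ 25.  30.  99.  -0.  51. 110.] [434.29784442 288.19885647  66.82425641]
bar ((466.7011413574219, 292.3830871582031), (10.445291519165039, 28.786771774291992), 3.534982681274414) [32.6 32.9 -1.6]
```

```bash
python3 -m crank '[[[1,0,-0.15],[0,0,0]],[[1.5,0,0],[0,0,0]],[[1.5,0,0],[0,0,0]],[[0.8,0,0],[0,0,0]],[[0.2,0,0],[0,0,0]],[[0,0,0],[0,0,0]],[[0,0,0],[0,0,0]],[[0,0,0],[0,0,0]]]'
```

```text
time_s: 30.5
ee_pos: [437.2, 291.7, 18.5]
ee_rot: [[0.002, 0.996, 0.085], [-0.002, 0.085, -0.996], [-1.0, 0.002, 0.002]]
ft_force: [0.2, 0.0, -0.9]
grip_width: 70.0
```

```bash
python3 -m crank '[[[0.4,-0.2,0.2],[0,0,0]],[[0.2,0,0],[0,0,0]],[[0,0,0],[0,0,0]],[[0,0,0],[0,0,0]],[[0,0,0],[0,0,0]],[[0,0,0],[0,0,0]],[[0,0,0],[0,0,0]],[[0,0,0],[0,0,0]]]' 3.3 30
python3 -m crank '[[[0,0,0],[0,0,0]],[[0,0,0],[0,0,0]],[[0,0,0],[0,0,0]],[[-1,0,0],[0,0,0]],[[-2,0,0],[0,0,0]],[[-3,0,0],[0,0,0]],[[-3,0,0],[0,0,0]],[[-2,0,0],[0,0,0]]]'
```

```text
time_s: 31.3
ee_pos: [435.7, 289.7, 13.0]
ee_rot: [[0.003, 0.996, 0.085], [-0.001, 0.085, -0.996], [-1.0, 0.003, 0.001]]
ft_force: [-0.4, -0.3, -0.3]
grip_width: 41.7
time_s: 32.1
ee_pos: [432.7, 288.4, 125.2]
ee_rot: [[-0.005, 0.996, 0.085], [-0.005, 0.085, -0.996], [-1.0, -0.005, 0.005]]
ft_force: [0.2, 0.8, -1.2]
grip_width: 42.1
```

```bash
python3 -m crank '[[[0,0.8,0.8],[-5,0,0]],[[0,1.3,1.9],[-8,0,0]],[[0,1.1,2],[-8,0,0]],[[0,0.8,2.2],[-8,0,0]],[[0,0.5,2.3],[-8,0,0]],[[0,0.2,2.3],[-8,0,0]],[[0,-0.1,2.3],[-8,0,0]],[[0,-0.4,2.3],[-8,0,0]]]'
```

```text
time_s: 32.9
ee_pos: [564.0, 170.2, 135.3]
ee_rot: [[0.003, 0.366, 0.931], [-0.001, 0.931, -0.366], [-1.0, 0.0, 0.003]]
ft_force: [-0.1, 0.7, -2.0]
grip_width: 41.8
```

```bash
python3 -m crank '[[[0,-0.8,2.1],[-8,0,0]],[[0,-1.1,2],[-8,0,0]],[[0,-1.3,1.8],[-8,0,0]],[[0,-1.4,1.4],[-8,0,0]],[[0,0,0],[-7,0,0]],[[0,0,0],[0,0,0]],[[0,0,0],[0,0,0]],[[0,0,0],[0,0,0]]]'
python3 - <<'E'
from m import *
import pickle
st=env.state(); c=save("wrist","w16.png"); pickle.dump((st,c),open("w16.pkl","wb")); print(st["joint_pos"].round(0),st["ee_pos"])
E
```

```text
time_s: 33.7
ee_pos: [632.0, 106.6, 138.4]
ee_rot: [[0.002, -0.322, 0.947], [-0.002, 0.947, 0.322], [-1.0, -0.002, 0.001]]
ft_force: [0.8, -0.3, -1.6]
grip_width: 41.1
[  3.  36.  75.  -0.  69. -16.] [631.95950055 106.60194631 138.40591356]
```

View pics/w16.png

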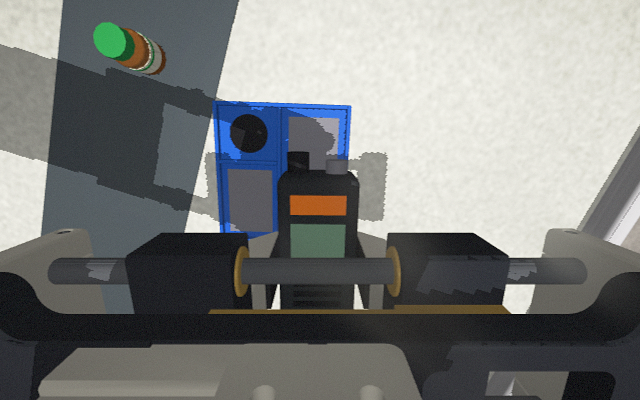

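Run:
```python
from m import *
import pickle
st,c=pickle.load(open("w16.pkl","rb")); im=np.array(c["pixels"]);H=hsv(im)
cv2.imwrite("pics/w16c.png",cv2.resize(im[90:245,200:370],None,fx=4,fy=4,interpolation=cv2.INTER_NEAREST))
q=ray(c,[(214,102),(350,107)],11,st)[:,:2];d=q[1]-q[0];yaw=np.arctan2(d[1],d[0]);print(q.round(1),np.linalg.norm(d).round(1),np.degrees(yaw).round(1))
y=np.array([-np.sin(yaw),np.cos(yaw)]);print("centre",(q.mean(0)-72*y).round(1))
m=(H[...,2]<75).astype(np.uint8); p=big(m,(225,108,272,158)); e=cv2.fitEllipse(p.astype(np.float32));print(e,ray(c,e[0],3,st).round(1))
```

```text
[[507.6 163.4]
 [632.2 200.9]] 130.1 16.8
centre [590.7 113.2]
((248.44497680664062, 133.0093231201172), (35.16249465942383, 38.506378173828125), 155.21665954589844) [[544.6 145.5   3. ]]
```

View pics/w16c.png

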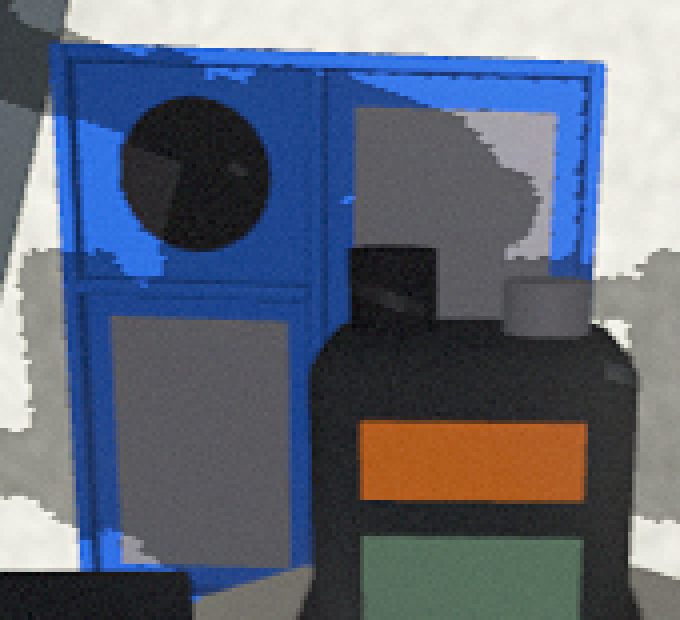

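```bash
python3 -m crank '[[[0,0.8,-0.3],[1.2,0,0]],[[0.5,0.9,-0.2],[0.5,0,0]],[[1.5,0.2,0],[0,0,0]],[[2,0,0],[0,0,0]],[[2,0,0],[0,0,0]],[[1,0,0],[0,0,0]],[[0,0,0],[0,0,0]],[[0,0,0],[0,0,0]]]'
python3 - <<'E'
from m import *
import pickle
st=env.state(); c=save("wrist","w17.png"); pickle.dump((st,c),open("w17.pkl","wb"))
E
```

```text
time_s: 34.55
ee_pos: [619.4, 128.0, 66.9]
ee_rot: [[0.003, -0.29, 0.957], [-0.001, 0.957, 0.29], [-1.0, -0.002, 0.003]]
ft_force: [-0.5, 0.3, -1.5]
grip_width: 42.1
```

View pics/w17.png

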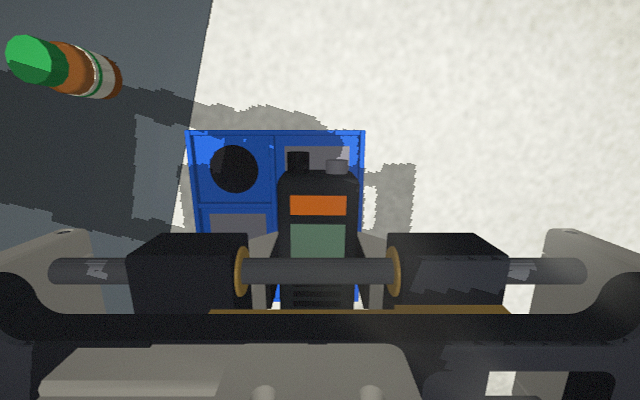

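```bash
python3 -m crank '[[[1.2,-0.4,0],[0,0,0]],[[1.4,-0.1,0],[0,0,0]],[[1.2,0,0],[0,0,0]],[[0.6,0,0],[0,0,0]],[[0.2,0,0],[0,0,0]],[[0,0,0],[0,0,0]],[[0,0,0],[0,0,0]],[[0,0,0],[0,0,0]]]'
```

```text
time_s: 35.4
ee_pos: [622.5, 122.5, 18.7]
ee_rot: [[0.007, -0.29, 0.957], [-0.001, 0.957, 0.29], [-1.0, -0.003, 0.006]]
ft_force: [-0.0, 0.2, -1.4]
grip_width: 41.9
```

```bash
python3 -m crank '[[[0.2,0,0],[0,0,0]],[[0.1,0,0],[0,0,0]],[[0,0,0],[0,0,0]],[[0,0,0],[0,0,0]],[[0,0,0],[0,0,0]],[[0,0,0],[0,0,0]],[[0,0,0],[0,0,0]],[[0,0,0],[0,0,0]]]'
```

```text
time_s: 36.2
ee_pos: [623.4, 122.7, 16.8]
ee_rot: [[0.009, -0.29, 0.957], [-0.001, 0.957, 0.29], [-1.0, -0.003, 0.009]]
ft_force: [-0.2, 0.6, -1.1]
grip_width: 42.1
```

```bash
python3 -m crank '[[[0.15,0,0],[0,0,0]],[[0,0,0],[0,0,0]],[[0,0,0],[0,0,0]],[[0,0,0],[0,0,0]],[[0,0,0],[0,0,0]],[[0,0,0],[0,0,0]],[[0,0,0],[0,0,0]],[[0,0,0],[0,0,0]]]'
```

```text
time_s: 37.0
ee_pos: [623.8, 122.6, 16.3]
ee_rot: [[0.01, -0.29, 0.957], [-0.001, 0.957, 0.29], [-1.0, -0.004, 0.01]]
ft_force: [0.4, -0.4, 0.5]
grip_width: 41.7
```

Supported now (+0.5 N). I'll release and rise.

```bash
python3 -m crank '[[[0,0,0],[0,0,0]],[[0,0,0],[0,0,0]],[[0,0,0],[0,0,0]],[[0,0,0],[0,0,0]],[[-1,0,0],[0,0,0]],[[-3,0,0],[0,0,0]],[[-4,0,0],[0,0,0]],[[-4,0,0],[0,0,0]]]' 6
python3 - <<'E'
from m import *
import pickle
st=env.state(); c=save("wrist","w18.png"); pickle.dump((st,c),open("w18.pkl","wb"))
E
```

```text
time_s: 37.8
ee_pos: [619.3, 122.4, 135.4]
ee_rot: [[-0.002, -0.29, 0.957], [-0.002, 0.957, 0.29], [-1.0, -0.001, -0.002]]
ft_force: [1.3, 0.6, 0.2]
grip_width: 59.8
```

View pics/w18.png

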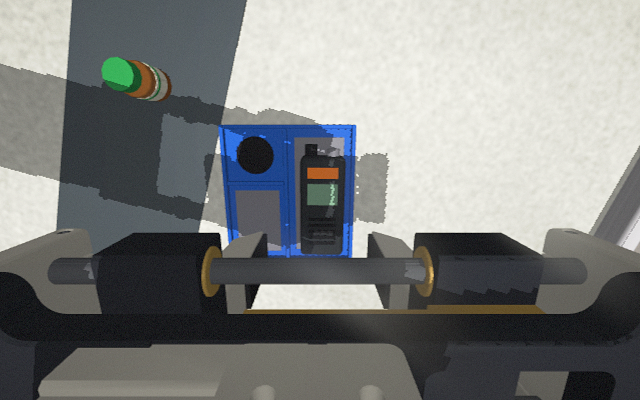

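The radio is flat, front up, in the blue long bay, at (323,200) in the image. The green vial is at (118,72).

```bash
python3 -m crank '[[[0,1.2,-1.6],[0,0,0]],[[0,2.5,-3.5],[0,0,0]],[[0,2.5,-3.5],[0,0,0]],[[0,2.3,-3.3],[0,0,0]],[[0,1.5,-2],[0,0,0]],[[0,0,0],[0,0,0]],[[0,0,0],[0,0,0]],[[0,0,0],[0,0,0]]]'
python3 - <<'E'
from m import *
import pickle
st=env.state(); c=save("wrist","w19.png"); pickle.dump((st,c),open("w19.pkl","wb"))
E
```

```text
time_s: 38.65
ee_pos: [460.0, 179.6, 149.7]
ee_rot: [[0.03, -0.288, 0.957], [0.002, 0.957, 0.288], [-1.0, -0.007, 0.03]]
ft_force: [0.4, 0.4, 0.6]
grip_width: 59.9
```

View pics/w19.png

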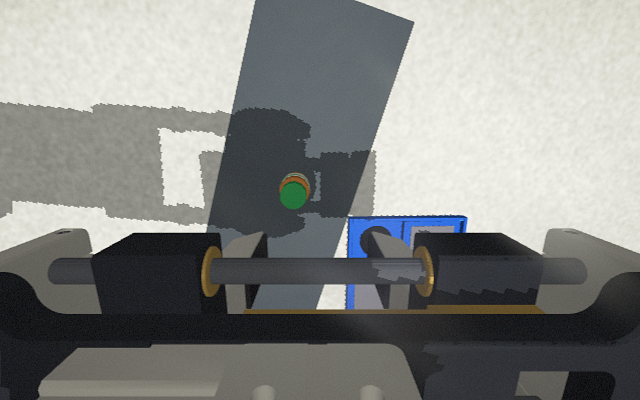

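```bash
python3 -c "
from cap import *
cap('w19.pkl',(270,165,325,225),50,85,110,70)"
python3 -m crank '[[[0,0.4,-1],[0,1,0]],[[0,0.3,-0.8],[0,0.7,0]],[[1,0,0],[0,0,0]],[[2,0,0],[0,0,0]],[[1.5,0,0],[0,0,0]],[[0,0,0],[0,0,0]],[[0,0,0],[0,0,0]],[[0,0,0],[0,0,0]]]'
python3 - <<'E'
from m import *
import pickle
st=env.state(); c=save("wrist","w20.png"); pickle.dump((st,c),open("w20.pkl","wb"))
E
```

```text
[293.3 195. ] 14.1 [[437.8 183.5  56. ]] tool [[ 93.   10.7 -22.8]]
time_s: 39.5
ee_pos: [441.3, 179.7, 100.6]
ee_rot: [[-0.001, -0.286, 0.958], [-0.008, 0.958, 0.286], [-1.0, -0.007, -0.004]]
ft_force: [0.7, -0.9, 0.1]
grip_width: 59.9
```

View pics/w20.png

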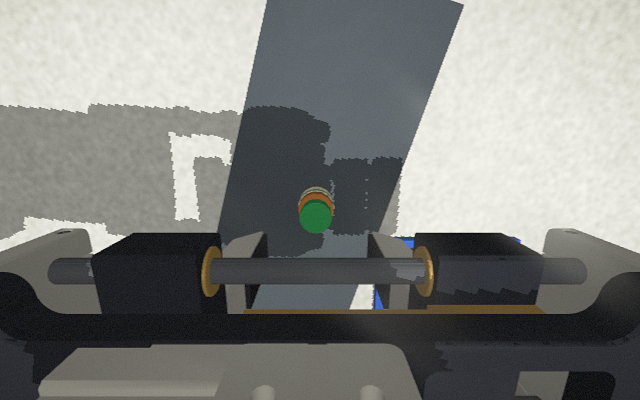

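```bash
python3 -c "
from cap import *
cap('w20.pkl',(290,185,345,240),50,85,110,70)"
python3 -m crank '[[[0,0.3,-0.2],[0,0,0]],[[1,0.1,0],[0,0,0]],[[1.2,0,0],[0,0,0]],[[1,0,0],[0,0,0]],[[0,0,0],[0,0,0]],[[0,0,0],[0,0,0]],[[0,0,0],[0,0,0]],[[0,0,0],[0,0,0]]]'
```

```text
[315.3 215.9] 17.1 [[437.4 183.9  56. ]] tool [[44.6  5.5 -2.4]]
time_s: 40.35
ee_pos: [439.3, 183.7, 68.3]
ee_rot: [[0.003, -0.286, 0.958], [-0.007, 0.958, 0.286], [-1.0, -0.007, 0.001]]
ft_force: [0.0, -0.5, -0.4]
grip_width: 60.1
```

```bash
python3 -m crank '[[[1,0,-0.1],[0,0,0]],[[1.5,0,-0.1],[0,0,0]],[[1.5,0,0],[0,0,0]],[[1,0,0],[0,0,0]],[[0.3,0,0],[0,0,0]],[[0,0,0],[0,0,0]],[[0,0,0],[0,0,0]],[[0,0,0],[0,0,0]]]'
```

```text
time_s: 41.15
ee_pos: [438.7, 182.9, 13.3]
ee_rot: [[0.007, -0.286, 0.958], [-0.006, 0.958, 0.286], [-1.0, -0.008, 0.005]]
ft_force: [0.3, -0.0, -0.4]
grip_width: 60.1
```

```bash
python3 -m crank '[[[0,0,-0.1],[0,0,0]],[[0,0,0],[0,0,0]],[[0,0,0],[0,0,0]],[[0,0,0],[0,0,0]],[[0,0,0],[0,0,0]],[[0,0,0],[0,0,0]],[[0,0,0],[0,0,0]],[[0,0,0],[0,0,0]]]' 2.4 12
python3 -m crank '[[[0,0,0],[0,0,0]],[[-1,0,0],[0,0,0]],[[-2,0,0],[0,0,0]],[[-2,0,0],[0,0,0]],[[-1,-0.5,1],[0,0,0]],[[0,-1.5,2],[0,0,0]],[[0,-1.5,2],[0,0,0]],[[0,-1,1.5],[0,0,0]]]' - 14
```

```text
time_s: 41.95
ee_pos: [438.5, 182.9, 14.6]
ee_rot: [[0.01, -0.286, 0.958], [-0.005, 0.958, 0.286], [-1.0, -0.008, 0.008]]
ft_force: [0.1, 1.2, 0.7]
grip_width: 29.7
time_s: 42.75
ee_pos: [512.8, 158.8, 82.0]
ee_rot: [[0.009, -0.288, 0.957], [-0.005, 0.957, 0.289], [-1.0, -0.008, 0.007]]
ft_force: [0.0, 1.0, -1.0]
grip_width: 29.3
```

```bash
python3 -m crank '[[[0,-0.8,0.9],[0,0,0]],[[0,-0.8,0.9],[0,0,0]],[[0,-0.3,0.3],[0,0,0]],[[0,0,0],[0,0,0]],[[0,0,0],[0,0,0]],[[0,0,0],[0,0,0]],[[0,0,0],[0,0,0]],[[0,0,0],[0,0,0]]]'
python3 - <<'E'
from m import *
import pickle
st=env.state(); c=save("wrist","w21.png"); pickle.dump((st,c),open("w21.pkl","wb"))
E
```

```text
time_s: 43.55
ee_pos: [538.7, 146.0, 83.3]
ee_rot: [[0.007, -0.288, 0.957], [-0.005, 0.957, 0.288], [-1.0, -0.007, 0.006]]
ft_force: [-1.6, 0.7, -1.7]
grip_width: 29.9
```

View pics/w21.png

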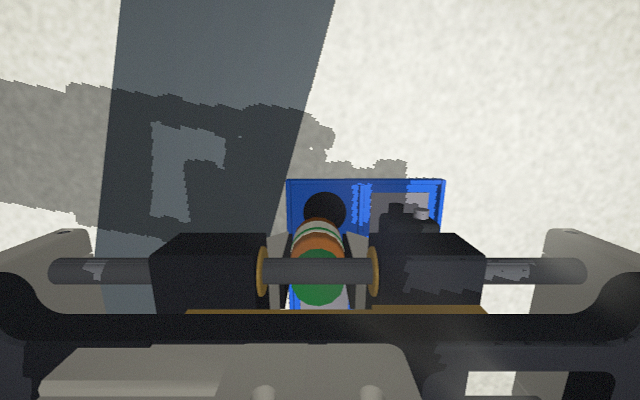

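Run:
```python
from m import *
import pickle
st,c=pickle.load(open("w21.pkl","rb"));R=np.array(st["ee_rot"])
for uv,z in [((287,180),11),((445,180),11),((325,191.5),3),((304,212),3),((346,212),3)]:
    q=ray(c,uv,z,st)[0]; print(q.round(1),((q-st["ee_pos"])@R).round(1))
```

```text
[506.3 165.1  11. ] [ 72.   28.1 -25.9]
[631.6 202.6  11. ] [ 72.7  28.  104.8]
[540.  163.2   3. ] [80.2 16.7  5.8]
[527.8 140.2   3. ] [ 80.2  -1.8 -12.6]
[563.2 150.8   3. ] [80.4 -1.8 24.4]
```

```bash
python3 -m crank '[[[0,-0.1,0.4],[0,0,0]],[[1,-0.1,0.3],[0,0,0]],[[1.5,0,0],[0,0,0]],[[1,0,0],[0,0,0]],[[0.5,0,0],[0,0,0]],[[0,0,0],[0,0,0]],[[0,0,0],[0,0,0]],[[0,0,0],[0,0,0]]]'
```

```text
time_s: 44.4
ee_pos: [547.6, 146.1, 40.3]
ee_rot: [[0.008, -0.289, 0.957], [-0.005, 0.957, 0.289], [-1.0, -0.007, 0.006]]
ft_force: [-0.3, -0.1, -0.5]
grip_width: 29.7
```

```bash
python3 -m crank '[[[0.8,0,-0.2],[0,0,0]],[[0.8,0,0],[0,0,0]],[[0.4,0,0],[0,0,0]],[[0.2,0,0],[0,0,0]],[[0,0,0],[0,0,0]],[[0,0,0],[0,0,0]],[[0,0,0],[0,0,0]],[[0,0,0],[0,0,0]]]'
```

```text
time_s: 45.2
ee_pos: [546.4, 145.4, 17.7]
ee_rot: [[0.01, -0.289, 0.957], [-0.005, 0.957, 0.289], [-1.0, -0.007, 0.008]]
ft_force: [-0.3, 0.2, 0.5]
grip_width: 29.5
```

```bash
python3 -m crank '[[[0.1,0,0],[0,0,0]],[[0,0,0],[0,0,0]],[[0,0,0],[0,0,0]],[[0,0,0],[0,0,0]],[[0,0,0],[0,0,0]],[[0,0,0],[0,0,0]],[[0,0,0],[0,0,0]],[[0,0,0],[0,0,0]]]'
```

```text
time_s: 46.0
ee_pos: [546.8, 145.5, 17.7]
ee_rot: [[0.011, -0.289, 0.957], [-0.005, 0.957, 0.289], [-1.0, -0.008, 0.009]]
ft_force: [-0.7, -0.1, 1.4]
grip_width: 29.4
```

```bash
python3 -m crank '[[[0,0,0],[0,0,0]],[[0,0,0],[0,0,0]],[[0,0,0],[0,0,0]],[[0,0,0],[0,0,0]],[[-1,0,0],[0,0,0]],[[-2.5,0,0],[0,0,0]],[[-4,0,0],[0,0,0]],[[-4,0,0],[0,0,0]]]' 4.6
python3 -m crank '[[[-4,0,0],[0,0,0]],[[-2,0,-2],[0,0,0]],[[0,0,-4],[0,0,0]],[[0,0,-4],[0,0,0]],[[0,0,-3],[0,0,0]],[[0,0,0],[0,0,0]],[[0,0,0],[0,0,0]],[[0,0,0],[0,0,0]]]'
python3 - <<'E'
from m import *
st=env.state(); print(st["ee_pos"])
save("wrist","w22.png");save("top","top2.png",(130,130,480,270),2.2);save("side","side2.png",(220,100,420,320),2.7)
E
```

```text
time_s: 46.8
ee_pos: [542.1, 145.4, 131.8]
ee_rot: [[-0.001, -0.289, 0.957], [-0.006, 0.957, 0.289], [-1.0, -0.006, -0.003]]
ft_force: [0.1, 0.4, -0.6]
grip_width: 46.0
time_s: 47.6
ee_pos: [417.5, 107.9, 206.1]
ee_rot: [[0.021, -0.289, 0.957], [-0.004, 0.957, 0.289], [-1.0, -0.01, 0.019]]
ft_force: [0.9, -0.1, -0.0]
grip_width: 45.7
[417.53311479 107.92398048 206.12363188]
```

View pics/w22.png

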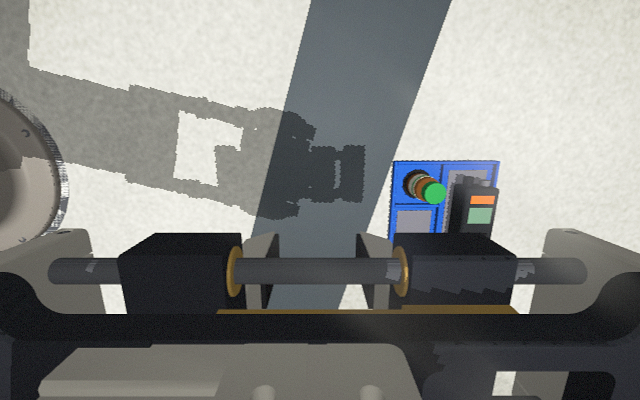

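View pics/top2.png

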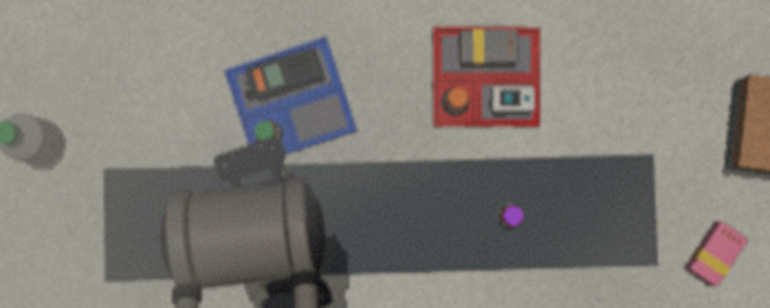

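View pics/side2.png

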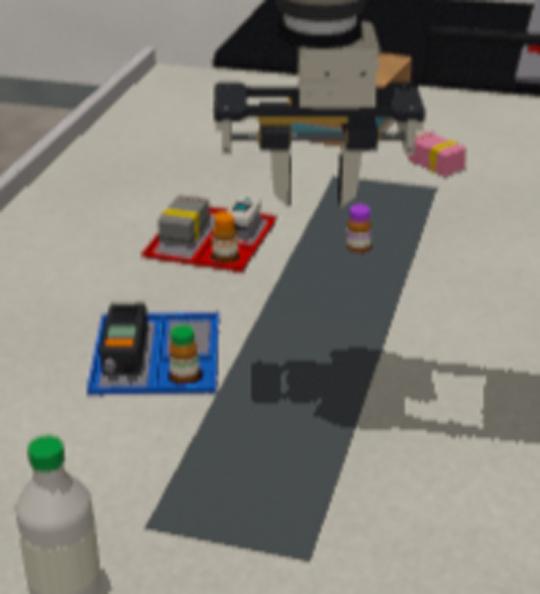

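All five items look placed, and the purple vial, bottle and glove box stand where they were. One last numeric check of the placings in each tray's frame before handing in.

Run:
```python
from m import *
c=env.read_camera("top");im=np.array(c["pixels"]);H=hsv(im)
def loc(p,C,yaw):
    a=np.radians(yaw);d=np.array(p[:2])-C;return np.round([d[0]*np.cos(a)+d[1]*np.sin(a),-d[0]*np.sin(a)+d[1]*np.cos(a)],1)
R=((615.5,-149.5),-1.1);B=((589.3,114.7),16.9)
p=big((H[...,2]>140)&(H[...,1]<40)).astype(np.uint8) if 0 else big((((H[...,2]>150)&(H[...,1]<40)).astype(np.uint8)),(345,164,376,187))
r=cv2.minAreaRect(ray(c,p,33)[:,:2].astype(np.float32));print("clip",r,loc(r[0],*R))
u=cen(rmask(H,20,32,90),(330,135,375,165));print("batt band",loc(ray(c,u[:2],39)[0],*R))
u=cen(rmask(H,3,18,120),(328,165,345,183));print("orange",u[2],loc(ray(c,u[:2],59)[0],*R))
u=cen(rmask(H,40,85,60),(243,180,258,196));print("green",u[2],loc(ray(c,u[:2],59)[0],*B))
u=cen(rmask(H,2,18,90),(240,155,256,172));print("radio bar",u[2],loc(ray(c,u[:2],37)[0],*B))
u=cen(rmask(H,125,155,90),(352,218,374,240)); print("purple",ray(c,u[:2],56).round(1))
```

```text
clip ((580.616455078125, -193.6573944091797), (23.259275436401367, 26.398502349853516), 88.10009765625) [-34.  -44.8]
batt band [33.6 15.8]
orange 85 [-33.7  43.2]
green 53 [-32.   43.8]
radio bar 42 [36.2 31.4]
purple [[ 426.6 -171.7   56. ]]
```

```bash
python3 -c "
from cell import env
print(env.finish_job(), env.state()['time_s'])"
```

```text
the job is handed in; nothing more can be done
the job is handed in; nothing more can be done
```

Both kit trays are made up and the job is handed in at about 47.8 s of the 115 s allowed. I placed things in the order listed: battery, clip and orange vial in the red tray, then radio and green vial in the blue tray. Everything was released and the gripper pulled back clear.

**Final checks** (wrist, top and side pictures, plus top-camera measurements in each tray's frame, mm):

| Item | Checked point | Measured at | Expected |
|---|---|---|---|
| Battery | yellow band | (33.6, 15.8) | in the long bay |
| Clip | tray-end edge, screen up | about y = -58 | bay wall at y = -68 |
| Orange vial | cap | (-33.7, 43.2) | pad at (-34, 42) |
| Radio | orange bar, front up | (36.2, 31.4) | in the long bay |
| Green vial | cap | (-32.0, 43.8) | pad at (-34, 42) |

- **Left alone:** The purple vial measured within 1 mm of where it started. The white bottle, glove box and pink look-alike were not touched and look unmoved in the pictures, though I did not measure them again.
- **Disagreements:** Points near the edge of the wrist picture were up to about 14 mm off the top camera, so I used only near-centre views for grasping. In the final clip check the mask caught only the half of the clip beyond its screen, so its position comes from that edge and the gripper's release position.
- **Forces:** Contact forces read under 4 N at the end of every move.

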